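# Pack the routing templates into their fitted tray

## Robot

A 6-joint arm with a two-finger parallel gripper is mounted at the origin on a cart in front of the work surface, level with it; the furniture and walls round the work are solid. World frame = base frame: x ahead of the robot, y to its left, z up, the work surface at z = 0. Lengths are in m, angles in rad, forces in N, time in s.
With the tool pointing down it reaches from about 0.35 to 0.775 m from the base axis. Payload 7.3 kg.
Tool frame: the origin (TCP) lies midway between the tips of the shut fingers; the grasp point (between the pads) lies 19 mm behind it; z points along the fingers, y is the line along which they close (so a half turn about z gives the same grasp; the last joint's range is limited). The gripper opens to 92 mm and grips with 3 to 60 N. Pads are 19 mm wide; open, the fingers measure 130 mm over their backs; the gripper's body (75 mm by 190 mm) begins 47 mm behind the grasp point.
Start: joints at [-1.355, 0.342, 1.524, -0, 1.275, -0.146], TCP at [0.186, -0.491, 0.188] pointing down, gripper open.
Joint ranges: [-2.53, 2.53], [-0.77, 2.02], [0.04, 2.7], [-1, 4.14], [0.28, 2.66], [-3.11, 3.11]. Speed limits (rad/s): [2.57, 2.57, 3.14, 3.14, 3.14, 3.14].

## Interface

Orientations are given as a unit quaternion [w, x, y, z].
In Python, from station import robot gives the robot as it stands.
- The arm moves only by the tool servo_tool, never from a script. Its argument "commands" is a list of rows, each an object of numbers: "tx", "ty", "tz": the shift along the tool's x, y, z in cm; "twist": the turn about the tool's z in degrees; "jaw": the gripper's target within -1 to 1 (fully open at 1, half-way at 0, shut at -1). In form: [{"tx": .., "ty": .., "tz": .., "twist": .., "jaw": ..}, ...]. A call has 1 to 5 rows; each row shifts and turns the commanded pose from where the row before left it, along the tool's axes as they then stand; what a row does not reach is not made up. A row lasts 1/8 s, in which the tool goes at most 62.5 mm and 10.7 degrees, less where a joint would pass 70% of its speed; a pose out of reach is approached as far as the arm can. A call is refused whole if a number of a shift passes 6.25 or a number of a turn 10.7, either way. A call with a gripper value outside its range is refused whole. The fingers move at their own pace and stop on an object; "newtons" is the grip in N (left out, the last holds). Time passes only in rows, so rows that do not move let the fingers close. It gives the time, the measured TCP pose, the force, the opening and the grip force at its end, in the units of the state.
- robot.read_state(): the state, without advancing time (a new reading comes with each control period).
- robot.read_camera(name): name is "scene" or "top" or "wrist"; returns (picture, depth): 420x560x3 uint8, blue, green, red; 420x560 float32, m along the optical axis (not along the pixel's ray), 0 where there is no reading.
- robot.get_calibration(name): a dict with "intrinsics" (3x3 intrinsics, pixels), "k1" (the pictures are not rectified: a ray, as slopes to the right and down, at radius r is drawn at 1 + k1 r^2 times it, then the intrinsics apply), "rvec" (rotation vector, rad) and "tvec" (3), from world to camera coordinates, as OpenCV has them. Camera axes: x right, y down, z forward; pixel columns grow to the right and rows downward; lengths in m; the calibration is good to about 2 mm. A picture is of the moment at which its call begins: read the wrist's pose just before it. get_calibration takes no time and is no camera call; for the wrist camera it gives the pose at the moment of the call.
- robot.finish_job(): hands the job in; it is judged then, once.
The state is a dict: "clock": time; "joint_pos": joint angles; "joint_velocities": joint speeds; "joint_efforts": joint torques, N m; "eef_pos": TCP position; "tool_rot": TCP orientation; "contact_force": force on the tool from outside, world axes, zero at the start; "wrist_torque": the same for the moment, N m; "opening": finger opening in m; "grasp_force": force on a finger pad.
Only numpy, scipy, OpenCV 4.12 (cv2) and the standard library are available. Lean on these libraries where they do the work, as an engineer would, in place of code of your own. Each camera call takes 0.05 s, during which the arm holds its last target. There are 200 camera calls.

## Task

Pack the three plywood routing templates into their fitted tray, flat and fully home, grip battens up. The big L-shaped one standing in the rack must go in first: lay it down flat, take it again by its batten, and slide its long edge right under the keeper strip; then drop the smaller L and the narrow strip into the space that is left, and let go. Leave the glue bottle, the small plane and the roll of tape where they stand.

Things in the scene. Friction and masses are not known exactly. Their poses are not given: they have to be found in the camera images.
- tray: Shallow tray, dark rims, blue lining, fixed. Origin: centre of its underside. Inside x -72..72, y -97..97 mm, floor at z = 6; rims 12 mm thick, 18 high. Packed, every template's x and y axes lie along the tray's (the strip may also be turned half round). The pieces leave 4 mm of play in all in x and in y, so each must be pushed up to its wall or neighbour.
- keeper (a point): Middle of the free edge of the pale keeper strip with brass screws over the tray's +y end (at x 0, y 87, z 21 mm in the tray's frame; this point is on its underside). It overhangs the inside by 10 mm, is 6 mm thick, and a 12 mm plate passes under it with 3 mm to spare. The end wall is at y 97.
- seat_neck (a point): Point on the tray's floor where the big L's origin lies when packed: tray x 0, y 32 mm (its long edge against the end wall, 10 mm under the keeper strip); x may be 2 mm either way, y down to 28.
- seat_pickup (a point): Point on the tray's floor where the smaller L's origin lies when packed: tray x -20, y -35 mm, 2 mm of play either way.
- seat_bridge (a point): Point on the tray's floor where the strip's origin lies when packed: tray x 50, y -35 mm, 2 mm of play either way.
- rack: Brown wooden rack, fixed, 96 (own x) by 166 mm (own y), 26 high, origin: centre of its underside. Three slots along its y at x = -32, 0, 32 mm, each 15 mm wide, 150 long, slot floor at z = 6. The big L stands in the slot at x = -32, its batten side towards the rack's +x (away from the robot); the other two are empty.
- neck_template: Big L, 12 mm plywood, 0.12 kg. Origin: on the plain face, mid of its 140 x 130 mm outline; z: to the batten side. Bar x -70..70, y -5..65 (window x 16..56, y 12..50); leg x -70..-10, y -65..-5. Edge y 65 goes under the keeper. Starts upright in the rack on edge y 65, own y down, top of the leg 136 mm above the bench, free to be pinched across its 12 mm.
- neck_batten (a point): Centre of the big L's dark grip batten at half height: template x -8, y 22, z 24 mm. The batten is 16 mm (template x) by 40 mm (y), 24 mm tall (z 12..36). All templates have their plain-face edges eased by 2 mm. The bench in front of the rack, on the robot's side, is clear for laying it down.
- pickup_template: Smaller L, 12 mm plywood, 0.09 kg, lying flat, batten up. Origin: on its underside, mid of its 100 x 120 mm outline; z up. Foot x -50..50, y -60..0; arm x 10..50, y 0..60 (slot x 22..38, y 12..48). Dark grip batten 60 mm (x) by 16 mm (y), 24 mm tall (z 12..36), centred at x 6, y -26.
- bridge_template: Narrow plywood strip 40 mm (x) by 120 mm (y), 12 mm thick, 0.06 kg, lying flat, batten up. Origin: centre of its underside; z up. Dark grip batten 16 mm (x) by 70 mm (y), 24 mm tall (z 12..36), at its centre.
- glue_bottle: Pale glue bottle with an orange spout, 62 x 58 x 160 mm, standing behind the tray; origin: centre of its underside. A bystander.
- thumb_plane: Small wood and brass plane, 66 x 96 x 34 mm; origin: centre of its underside. A bystander.
- masking_tape: Roll of tape lying flat, 105 mm across, 19 mm high; origin: centre of its underside. A bystander.

How it is judged:
By the outcome, as a careful person would: the job done as asked, in the order asked, and still so for the second after the job is handed in, with the robot touching nothing.
It also fails if it takes over 72 s, if anything falls off the work surface, if the arm or the gripper's body presses on something with over 40 N, if the wrist force passes 120 N, or if a joint passes its speed limit or range.

## Working session

There is one attempt and no reset: what is moved stays moved. The work goes in short steps, Python scripts to look and compute and a tool call to move; the robot and the scene stay as the last step left them, time stands still between calls to the robot, and variables do not carry over. Pictures are saved under pics/ and viewed, at most 10 in all, crops included, and the job is handed in when it is done.

Besides the shell and the picture viewer there is one more tool, called as name(argument=value, ...), one argument or row to a line, values as JSON. servo_tool: Moves the arm, as the interface text tells. Its arguments: {"type":"object","properties":{"commands":{"type":"array"},"newtons":{"type":"number"}},"required":["commands"]}

```bash
ls; mkdir -p pics; python3 - <<'E'
from station import robot
import cv2,numpy as np
np.set_printoptions(precision=4,suppress=True)
s=robot.read_state(); print(s)
for n in ("scene","top"):
    p,d=robot.read_camera(n); cv2.imwrite(f"pics/{n}0.png",p); np.savez(f"pics/{n}0.npz",p=p,d=d)
    c=robot.get_calibration(n); print(n,c)
    print("cam pos",-cv2.Rodrigues(np.array(c['rvec'],float))[0].T@np.array(c['tvec'],float).ravel())
E
```

```text
pics
{'clock': 0.0, 'joint_pos': array([-1.355 ,  0.3427,  1.5251,  0.    ,  1.2754, -0.146 ]), 'joint_velocities': array([ 0.    , -0.0001, -0.0003, -0.0008, -0.0014,  0.0016]), 'joint_efforts': array([ -0.0005, -43.1247, -24.4224,   0.0718,   0.0559,  -0.0001]), 'eef_pos': array([ 0.1857, -0.4905,  0.1868]), 'tool_rot': array([-0.0008,  0.9837,  0.1799, -0.    ]), 'contact_force': array([-0.4895,  0.261 , -0.2632]), 'wrist_torque': array([ 0.0392, -0.0015, -0.0115]), 'grasp_force': 0.0, 'opening': 0.09179329576832426}
scene {'intrinsics': array([[450.8486,   0.    , 279.2246],
       [  0.    , 450.8486, 214.3691],
       [  0.    ,   0.    ,   1.    ]]), 'k1': -0.03414181130374668, 'rvec': array([ 0.8165, -2.3353,  1.3387]), 'tvec': array([0.4816, 0.2423, 1.0694])}
cam pos [-0.1209  0.9263  0.7493]
top {'intrinsics': array([[393.    ,   0.    , 279.4916],
       [  0.    , 393.    , 208.0855],
       [  0.    ,   0.    ,   1.    ]]), 'k1': 0.0336682672080692, 'rvec': array([ 2.112 , -2.1578,  0.1743]), 'tvec': array([0.0198, 0.5853, 0.9708])}
cam pos [0.4189 0.0075 1.0535]
```

View pics/scene0.png

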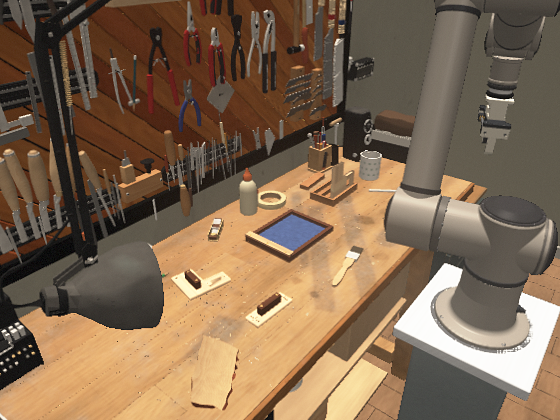

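View pics/top0.png

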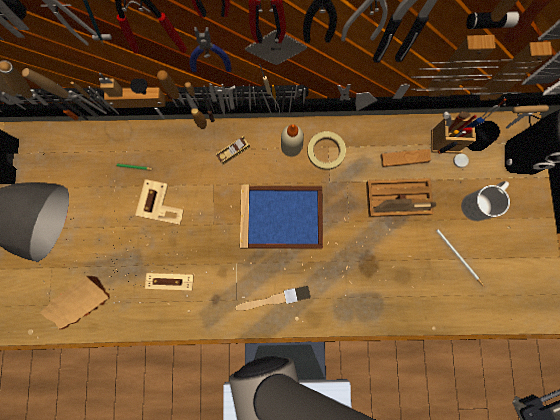

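```bash
cat > h.py <<'E'
from station import robot
import cv2,numpy as np
from scipy.spatial.transform import Rotation as R
np.set_printoptions(precision=4,suppress=True)
def cal(n):
    c=robot.get_calibration(n); return c['intrinsics'],float(c['k1']),cv2.Rodrigues(np.array(c['rvec'],float))[0],np.array(c['tvec'],float).ravel()
def rays(C,uv):
    K,k1,Rm,t=C
    dist=np.array([k1,0,0,0,0.])
    q=cv2.undistortPoints(np.array(uv,float).reshape(-1,1,2),K,dist).reshape(-1,2)
    return -Rm.T@t, np.c_[q,np.ones(len(q))]@Rm
def plane(C,uv,z):
    o,d=rays(C,uv); return o+d*((z-o[2])/d[:,2])[:,None]
def cloud(C,d):
    v,u=np.nonzero(d>0); o,r=rays(C,np.c_[u,v]); P=np.full(d.shape+(3,),np.nan); P[v,u]=o+r*d[v,u][:,None]; return P
def snap(n,name):
    s=robot.read_state(); C=cal(n); p,d=robot.read_camera(n); cv2.imwrite(f"pics/{name}.png",p); return s,C,p,d
def rect(P2):
    (c,wh,a)=cv2.minAreaRect((P2*1000).astype(np.float32)); return np.array(c),np.array(wh),a
E
python3 - <<'E'
from h import *
z=np.load("pics/top0.npz"); p,d=z['p'],z['d']; C=cal("top"); P=cloud(C,d)
hsv=cv2.cvtColor(p,cv2.COLOR_BGR2HSV)
def show(n,m):
    q=P[m]; q=q[np.isfinite(q[:,0])]; print(n,len(q),rect(q[:,:2]),'z',np.percentile(q[:,2],[5,50,95]))
box=lambda u0,v0,u1,v1:(np.indices(d.shape)[1]>=u0)&(np.indices(d.shape)[1]<u1)&(np.indices(d.shape)[0]>=v0)&(np.indices(d.shape)[0]<v1)
blue=cv2.inRange(hsv,(105,100,40),(130,255,255))>0
show('lining',blue&box(230,175,335,260))
show('tray>10mm',box(230,175,335,260)&(P[...,2]>.012))
show('rack',box(355,170,450,225)&(P[...,2]>.014))
show('bigL',box(355,170,450,225)&(P[...,2]>.06))
show('smallL',box(125,170,195,232)&(P[...,2]>.007)); show('smallL batten',box(125,170,195,232)&(P[...,2]>.027))
show('strip',box(140,265,198,300)&(P[...,2]>.007)); show('strip batten',box(140,265,198,300)&(P[...,2]>.027))
cv2.imwrite("pics/c0.png",cv2.resize(np.hstack([p[165:235,355:445],p[165:235,125:215],]),None,fx=4.4,fy=4.4,interpolation=cv2.INTER_CUBIC))
E
```

```text
lining 3629 (array([568.9052,  -1.3049]), array([184.874 , 143.2582]), 88.29595184326172) z [0.0028 0.006  0.0094]
tray>10mm 1517 (array([568.1489,   3.0407]), array([218.2504, 168.3811]), 88.57440948486328) z [0.0148 0.0191 0.0286]
rack 1863 (array([ 613.6958, -313.673 ]), array([ 98.5495, 168.4688]), 0.8972035050392151) z [0.0185 0.0269 0.1348]
bigL 470 (array([ 592.2445, -313.4429]), array([ 35.1049, 140.8462]), 0.8948333859443665) z [0.0656 0.0838 0.1372]
smallL 1137 (array([618.0486, 324.3311]), array([125.1199, 102.571 ]), 77.3875503540039) z [0.0089 0.0123 0.0361]
smallL batten 174 (array([616.1952, 350.1224]), array([19.7218, 59.2222]), 78.5663070678711) z [0.0298 0.0354 0.0388]
strip 731 (array([405.0578, 299.4055]), array([122.6729,  39.6515]), 86.51162719726562) z [0.0092 0.0129 0.0377]
strip batten 186 (array([405.1905, 299.1776]), array([71.4718, 15.3884]), 86.05413818359375) z [0.0323 0.0361 0.0389]
```

View pics/c0.png

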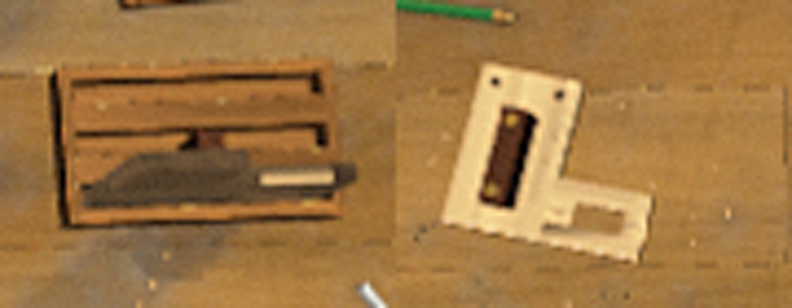

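```bash
python3 - <<'E'
from h import *
z=np.load("pics/top0.npz"); p,d=z['p'],z['d']; P=cloud(cal("top"),d)
q=P[165:225,355:450].reshape(-1,3); q=q[q[:,2]>.04]
for lo in np.arange(.04,.14,.02):
    m=q[(q[:,2]>=lo)&(q[:,2]<lo+.02)]
    if len(m): print(lo,len(m),'x',np.percentile(m[:,0],[2,50,98]),'y',np.percentile(m[:,1],[2,50,98]))
m=q[q[:,2]>.133]; print('top',rect(m[:,:2]))
for n,(u0,v0,u1,v1) in dict(bottle=(275,118,308,160),plane=(210,130,255,170),tape=(300,125,350,175),brush=(230,282,315,316)).items():
    m=P[v0:v1,u0:u1].reshape(-1,3); m=m[m[:,2]>.01]; print(n,rect(m[:,:2]),m[:,2].max(), m.min(0))
z=np.load("pics/scene0.npz") 
P=cloud(cal("scene"),z['d']); q=P[155:215,300:365].reshape(-1,3); 
for lo in np.arange(.03,.14,.02):
    m=q[(q[:,2]>=lo)&(q[:,2]<lo+.02)&(q[:,0]<.63)&(q[:,0]>.55)&(q[:,1]>-.4)]
    if len(m): print('s',lo,len(m),'x',np.percentile(m[:,0],[2,50,98]),'y',np.percentile(m[:,1],[2,50,98]))
cv2.imwrite("pics/c1.png",cv2.resize(z['p'][150:215,295:375],None,fx=6,fy=6,interpolation=cv2.INTER_CUBIC))
E
```

```text
0.04 68 x [0.5742 0.5753 0.6083] y [-0.3806 -0.2971 -0.2439]
0.06 226 x [0.5744 0.5801 0.609 ] y [-0.3826 -0.3332 -0.2444]
0.07999999999999999 43 x [0.5739 0.5747 0.5849] y [-0.3056 -0.2595 -0.2436]
0.09999999999999999 41 x [0.574  0.5749 0.585 ] y [-0.3003 -0.266  -0.2435]
0.12 157 x [0.5743 0.5794 0.5866] y [-0.3016 -0.2725 -0.2441]
top (array([ 580.7908, -273.9141]), array([60.7722, 12.0372]), 89.60340118408203)
bottle (array([764.7728, -31.6848]), array([57.0856, 64.4036]), 20.509262084960938) 0.161357403525899 [ 0.7352 -0.0718  0.0111]
plane (array([756.1835, 132.2214]), array([33.6818, 92.233 ]), 33.39794921875) 0.03788321617299428 [0.7177 0.0866 0.0101]
tape (array([ 746.6099, -114.3673]), array([106.5906, 125.0305]), 19.20526885986328) 0.11142406659341209 [ 0.6969 -0.1755  0.0104]
brush (array([353.1707,  30.7596]), array([ 33.4426, 192.5035]), 10.46014404296875) 0.01710966169166439 [ 0.3282 -0.0645  0.01  ]
s 0.03 102 x [0.5734 0.5776 0.5893] y [-0.3772 -0.2906 -0.2396]
s 0.05 103 x [0.5732 0.5773 0.5866] y [-0.379  -0.2884 -0.2404]
s 0.07 109 x [0.5737 0.5779 0.5887] y [-0.3765 -0.2902 -0.2404]
s 0.09000000000000001 65 x [0.5746 0.5771 0.5866] y [-0.2998 -0.2654 -0.2418]
s 0.11000000000000001 65 x [0.5746 0.5777 0.5877] y [-0.2988 -0.2595 -0.2403]
s 0.13 41 x [0.5743 0.5815 0.5872] y [-0.2983 -0.2657 -0.2402]
```

View pics/c1.png

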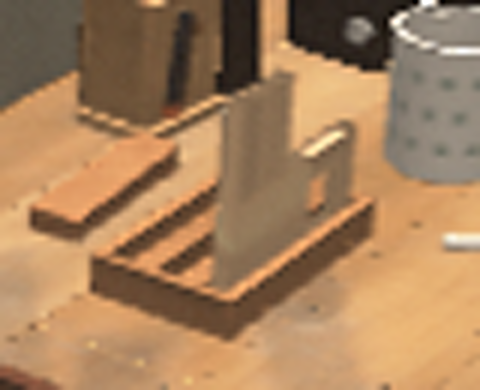

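servo_tool(
  commands=[
    {"twist":-10,"tz":-1,"jaw":0.3},
    {"twist":-10,"tz":-1},
    {"twist":-10},
    {"twist":-10},
    {"twist":-10},
  ],
)

```text
invalid input
```

servo_tool(
  commands=[
    {"twist":-10},
    {"twist":-9.3},
    {"ty":5,"tx":2.5},
    {"ty":5,"tx":2.5},
    {"ty":5,"tx":2.5},
  ],
)

```text
invalid input
```

servo_tool(
  commands=[
    {"ty":5,"tx":2.5},
    {"ty":5,"tx":2.5},
    {"ty":5,"tx":2.5},
    {},
    {},
  ],
)

```text
invalid input
```

servo_tool(
  commands=[
    {"tx":0,"ty":0,"tz":-1,"twist":-10,"jaw":0.3},
    {"tx":0,"ty":0,"tz":-1,"twist":-10,"jaw":0.3},
    {"tx":0,"ty":0,"tz":0,"twist":-10,"jaw":0.3},
    {"tx":0,"ty":0,"tz":0,"twist":-10,"jaw":0.3},
    {"tx":0,"ty":0,"tz":0,"twist":-10,"jaw":0.3},
  ],
)

```text
clock: 0.72
eef_pos: [0.1858, -0.4907, 0.2071]
tool_rot: [-0.0, 0.814, 0.581, 0.0]
contact_force: [-0.0, -0.6, -0.1]
opening: 0.0598
grasp_force: 0.0
```

servo_tool(
  commands=[
    {"tx":0,"ty":0,"tz":-1,"twist":-10,"jaw":0.3},
    {"tx":0,"ty":0,"tz":0,"twist":-9.5,"jaw":0.3},
    {"tx":2.5,"ty":5,"tz":0,"twist":0,"jaw":0.3},
    {"tx":2.5,"ty":5,"tz":0,"twist":0,"jaw":0.3},
    {"tx":2.5,"ty":5,"tz":0,"twist":0,"jaw":0.3},
  ],
)

```text
clock: 1.35
eef_pos: [0.3367, -0.4145, 0.2172]
tool_rot: [-0.0, 0.706, 0.708, 0.0]
contact_force: [0.1, -1.6, 0.3]
opening: 0.0596
grasp_force: 0.0
```

servo_tool(
  commands=[
    {"tx":2.5,"ty":5,"tz":0,"twist":0,"jaw":0.3},
    {"tx":2.5,"ty":5,"tz":0,"twist":0,"jaw":0.3},
    {"tx":2.5,"ty":5,"tz":0,"twist":0,"jaw":0.3},
    {"tx":2.5,"ty":5,"tz":0,"twist":0,"jaw":0.3},
    {"tx":2.5,"ty":4.5,"tz":0,"twist":0,"jaw":0.3},
  ],
)

```text
clock: 1.98
eef_pos: [0.5815, -0.2882, 0.2169]
tool_rot: [-0.0, 0.706, 0.709, -0.0]
contact_force: [0.5, -0.4, -1.0]
opening: 0.0597
grasp_force: 0.0
```

```bash
python3 - <<'E'
from h import *
s=robot.read_state(); print(s['eef_pos'],s['tool_rot'],s['joint_pos'],s['opening'])
for k in range(1):
    s,C,p,d=snap("wrist","w1"); print(C[0],-C[2].T@C[3],C[2])
    P=cloud(C,d); q=P.reshape(-1,3); m=q[(q[:,2]>.125)&(q[:,2]<.15)&(q[:,0]>.5)]; print(len(m)); 
    if len(m)>5: print(rect(m[:,:2]),np.median(m[:,2]))
E
```

```text
[ 0.5815 -0.2882  0.2169] [-0.0004  0.7056  0.7086 -0.0002] [-0.5781  0.5629  1.0882 -0.0002  1.4913 -0.5824] 0.05973796993357577
[[347.7946   0.     275.0369]
 [  0.     347.7946 211.8991]
 [  0.       0.       1.    ]] [ 0.583  -0.2166  0.4137] [[ 1.      0.0044 -0.0009]
 [ 0.0044 -0.963   0.2694]
 [ 0.0003 -0.2694 -0.963 ]]
2139
(array([ 698.8618, -300.9585]), array([ 84.6374, 251.5961]), 82.9478759765625) 0.1347859532210694
```

View pics/w1.png

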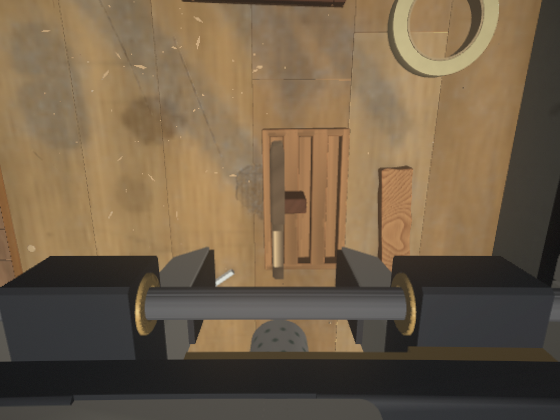

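servo_tool(
  commands=[
    {"tx":0,"ty":0,"tz":4,"twist":0,"jaw":0.3},
    {"tx":0,"ty":0,"tz":4,"twist":0,"jaw":0.3},
    {"tx":0,"ty":0,"tz":3.8,"twist":0,"jaw":0.3},
    {"tx":0,"ty":0,"tz":0,"twist":0,"jaw":-1},
    {"tx":0,"ty":0,"tz":0,"twist":0,"jaw":-1},
  ],
  newtons=25,
)

```text
clock: 2.65
eef_pos: [0.5807, -0.29, 0.101]
tool_rot: [0.001, 0.706, 0.708, 0.0]
contact_force: [-0.2, 0.1, 0.4]
opening: 0.0446
grasp_force: 0.0
```

servo_tool(
  commands=[
    {"tx":0,"ty":0,"tz":0,"twist":0,"jaw":-1},
    {"tx":0,"ty":0,"tz":0,"twist":0,"jaw":-1},
    {"tx":0,"ty":0,"tz":-1,"twist":0,"jaw":-1},
    {"tx":0,"ty":0,"tz":-2,"twist":0,"jaw":-1},
    {"tx":0,"ty":0,"tz":-3,"twist":0,"jaw":-1},
  ],
)

```text
clock: 3.28
eef_pos: [0.5797, -0.2892, 0.1603]
tool_rot: [-0.001, 0.706, 0.709, -0.0]
contact_force: [-0.6, 0.1, -0.3]
opening: 0.0006
grasp_force: 0.0
```

servo_tool(
  commands=[
    {"tx":0,"ty":0,"tz":0,"twist":0,"jaw":-0.3},
    {"tx":0,"ty":0,"tz":0,"twist":0,"jaw":-0.3},
    {"tx":0,"ty":0,"tz":0,"twist":0,"jaw":-0.3},
    {"tx":0,"ty":0,"tz":0,"twist":0,"jaw":-0.3},
    {"tx":0,"ty":0,"tz":0,"twist":0,"jaw":-0.3},
  ],
)

```text
clock: 3.9
eef_pos: [0.5799, -0.2894, 0.159]
tool_rot: [-0.0, 0.706, 0.709, -0.0]
contact_force: [0.3, -0.0, 0.9]
opening: 0.0321
grasp_force: 0.0
```

```bash
python3 - <<'E'
from h import *
s,C,p,d=snap("wrist","w2"); print(s['eef_pos'],s['opening'])
q=cloud(C,d).reshape(-1,3); m=q[(q[:,2]>.12)&(q[:,2]<.145)&(abs(q[:,0]-.58)<.02)&(q[:,1]>-.32)]; print(len(m))
if len(m)>5: print(rect(m[:,:2]),np.median(m[:,2]))
E
```

```text
[ 0.5799 -0.2894  0.159 ] 0.03213800135777278
1683
(array([ 584.7574, -275.1328]), array([11.8859, 60.5934]), 0.858916163444519) 0.1353390759522948
```

servo_tool(
  commands=[
    {"tx":0,"ty":0.4,"tz":0,"twist":0,"jaw":-0.3},
    {"tx":0,"ty":0,"tz":3,"twist":0,"jaw":-0.3},
    {"tx":0,"ty":0,"tz":3,"twist":0,"jaw":-0.3},
    {"tx":0,"ty":0,"tz":0,"twist":0,"jaw":-1},
    {"tx":0,"ty":0,"tz":0,"twist":0,"jaw":-1},
  ],
  newtons=25,
)

```text
clock: 4.58
eef_pos: [0.5848, -0.2899, 0.1008]
tool_rot: [0.001, 0.706, 0.709, 0.0]
contact_force: [0.9, -0.2, 0.2]
opening: 0.0166
grasp_force: 0.0
```

servo_tool(
  commands=[
    {"tx":0,"ty":0,"tz":0,"twist":0,"jaw":-1},
    {"tx":0,"ty":0,"tz":0,"twist":0,"jaw":-1},
    {"tx":0,"ty":0,"tz":0,"twist":0,"jaw":-1},
  ],
)

```text
clock: 4.95
eef_pos: [0.5842, -0.2895, 0.1001]
tool_rot: [0.0, 0.706, 0.709, 0.0]
contact_force: [-0.4, -0.8, -0.5]
opening: 0.0003
grasp_force: 0.0
```

```bash
python3 - <<'E'
from h import *
s,C,p,d=snap("scene","s2"); s,C2,p2,d2=snap("top","t2")
a=cv2.resize(p[110:210,290:390],(400,400),interpolation=cv2.INTER_CUBIC); b=cv2.resize(p2[150:250,350:450],(400,400),interpolation=cv2.INTER_CUBIC)
cv2.imwrite("pics/c2.png",np.hstack([a,b])); print(s['opening'],s['contact_force'])
E
```

```text
0.00020158136221080567 [ 0.0809 -0.2159  0.6808]
```

View pics/c2.png

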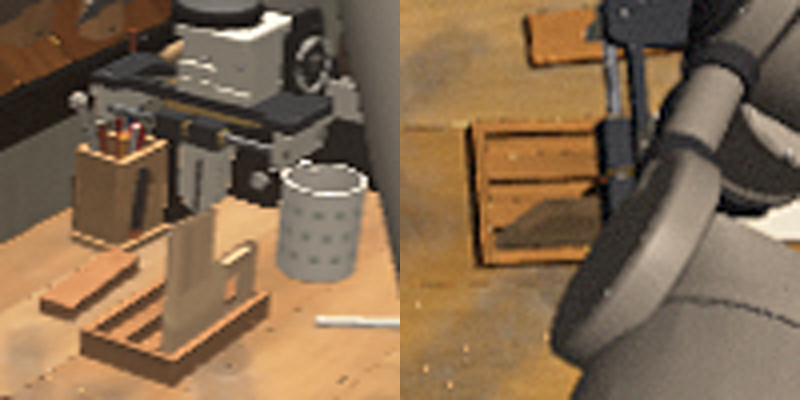

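```bash
python3 - <<'E'
from h import *
s,C,p,d=snap("wrist","w3"); P=cloud(C,d)
m=(P[...,2]>.118)&(P[...,2]<.145)&(abs(P[...,0]-.58)<.03)&(P[...,1]>-.35)
q=P[m]; print(m.sum(),s['eef_pos'],s['opening'])
if m.sum()>5: print(rect(q[:,:2])); v,u=np.nonzero(m); print(u.min(),u.max(),v.min(),v.max())
a=cv2.imread("pics/w2.png"); cv2.imwrite("pics/c3.png",np.hstack([cv2.resize(x[100:400,80:480],(400,300)) for x in (a,p)]))
E
```

```text
2090 [ 0.5841 -0.2895  0.0998] 0.0006820659213361744
(array([ 582.7807, -263.6003]), array([20.8343, 37.2119]), 9.686261177062988)
252 297 170 254
```

View pics/c3.png

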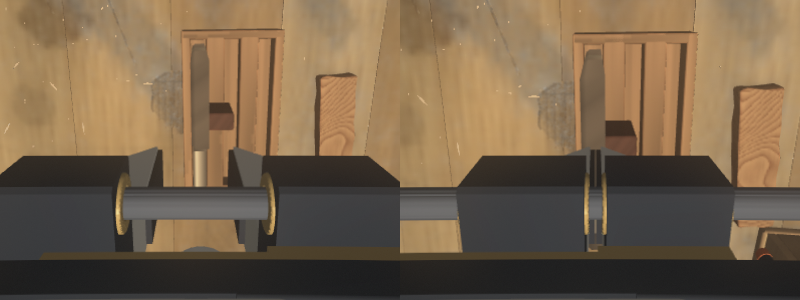

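```bash
python3 - <<'E'
from h import *
s,C,p,d=snap("scene","s3"); K,k1,Rm,t=C
pts=np.array([[.5841,-.2895,.0998],[.5841,-.2895,.119],[.5841,-.2895,.147],[.581,-.244,.136],[.581,-.303,.136]])
uv=cv2.projectPoints(pts,cv2.Rodrigues(Rm)[0],t,K,np.array([k1,0,0,0,0.]))[0].reshape(-1,2); print(uv)
P=cloud(C,d)
for v in range(145,185,4): print(v,[tuple(np.round(P[v,u]*1000).astype(int)) if d[v,u]>0 else None for u in range(333,350,4)])
E
```

```text
[[339.6315 172.3762]
 [340.0176 167.1975]
 [340.5885 159.5279]
 [333.8169 167.1907]
 [343.2732 161.5233]]
145 [(np.int64(780), np.int64(-557), np.int64(67)), (np.int64(579), np.int64(-251), np.int64(212)), (np.int64(564), np.int64(-250), np.int64(216)), (np.int64(555), np.int64(-260), np.int64(215)), (np.int64(541), np.int64(-260), np.int64(218))]
149 [(np.int64(751), np.int64(-512), np.int64(72)), (np.int64(595), np.int64(-280), np.int64(185)), (np.int64(577), np.int64(-276), np.int64(191)), (np.int64(564), np.int64(-279), np.int64(193)), (np.int64(732), np.int64(-607), np.int64(46))]
153 [(np.int64(750), np.int64(-512), np.int64(55)), (np.int64(592), np.int64(-277), np.int64(172)), (np.int64(579), np.int64(-281), np.int64(174)), (np.int64(562), np.int64(-276), np.int64(181)), (np.int64(734), np.int64(-614), np.int64(26))]
157 [(np.int64(750), np.int64(-514), np.int64(37)), (np.int64(593), np.int64(-280), np.int64(157)), (np.int64(576), np.int64(-277), np.int64(162)), (np.int64(564), np.int64(-282), np.int64(164)), (np.int64(729), np.int64(-606), np.int64(12))]
161 [(np.int64(747), 
[... 725 characters left out ...]
p.int64(-240), np.int64(116)), (np.int64(573), np.int64(-253), np.int64(114)), (np.int64(575), np.int64(-284), np.int64(102)), (np.int64(674), np.int64(-487), np.int64(-1)), (np.int64(582), np.int64(-351), np.int64(76))]
177 [(np.int64(583), np.int64(-246), np.int64(99)), (np.int64(576), np.int64(-261), np.int64(95)), (np.int64(578), np.int64(-290), np.int64(84)), (np.int64(576), np.int64(-314), np.int64(76)), (np.int64(580), np.int64(-350), np.int64(61))]
181 [(np.int64(580), np.int64(-243), np.int64(86)), (np.int64(576), np.int64(-262), np.int64(80)), (np.int64(577), np.int64(-291), np.int64(69)), (np.int64(575), np.int64(-315), np.int64(60)), (np.int64(587), np.int64(-365), np.int64(38))]
```

```bash
python3 - <<'E'
from h import *
s,C,p,d=snap("wrist","w4"); P=cloud(C,d)
q0,q=s['tool_rot'],P.reshape(-1,3)
T=R.from_quat([q0[1],q0[2],q0[3],q0[0]]).as_matrix()
L=((P-s['eef_pos'])@T)*1000
for v in range(236,300,4): print(v,[tuple(int(a) for a in L[v,u]) if d[v,u]>0 else None for u in (255,263,269,275,281,287,295)])
E
```

```text
236 [(-34, -16, 100), (13, -4, -34), (14, -1, -35), (14, 1, -35), (14, 4, -35), (-9, 9, 31), (-9, 15, 31)]
240 [(-37, -16, 98), (11, -4, -34), (12, -1, -36), (12, 1, -35), (12, 4, -36), (-12, 10, 31), (-12, 15, 31)]
244 [(-42, -16, 100), (9, -4, -34), (10, -1, -36), (10, 1, -35), (9, 4, -35), (-15, 10, 30), (-15, 15, 30)]
248 [(-45, -16, 100), (9, -4, -40), (10, -1, -41), (8, 1, -35), (10, 4, -41), (10, 7, -40), (-18, 15, 30)]
252 [(10, -7, -46), (10, -3, -46), (10, -1, -45), (8, 1, -42), (9, 4, -45), (10, 7, -47), (10, 10, -46)]
256 [(35, -3, -111), (35, -1, -110), (10, -1, -51), (8, 1, -46), (9, 4, -48), (35, 4, -110), (35, 7, -110)]
260 [(34, -3, -112), (35, -1, -113), (10, 0, -55), (8, 1, -51), (8, 4, -50), (35, 4, -112), (35, 6, -112)]
264 [(35, -3, -115), (35, -1, -116), (10, 0, -59), (8, 1, -56), (8, 4, -56), (35, 4, -115), (35, 6, -115)]
268 [(35, -3, -118), (35, -1, -118), (9, 0, -62), (7, 1, -57), (8, 4, -60), (35, 4, -118), (35, 6, -118)]
272 [(34, -3, -119), (34, -1, -119), (9, 0, -66), (5, 1, -58), (9, 4, -65), (35, 4, -120), (35, 6, -120)]
276 [(35, -2, -122), (35, -1, -122), (32, 0, -117), (4, 1, -59), (8, 4, -68), (35, 4, -122), (35, 6, -122)]
280 [(35, -2, -123), (36, 0, -126), (31, 0, -116), (2, 1, -59), (8, 4, -71), (34, 4, -123), (35, 6, -124)]
284 [(35, -2, -126), (35, 0, -127), (31, 0, -118), (0, 1, -59), (8, 3, -75), (35, 4, -126), (35, 6, -126)]
288 [(34, -2, -126), (35, 0, -128), (29, 0, -117), (29, 1, -118), (29, 3, -117), (35, 4, -128), (34, 6, -126)]
292 [(34, -2, -128), (34, 0, -128), (29, 0, -119), (30, 1, -120), (29, 3, -119), (33, 4, -127), (34, 6, -127)]
296 [(33, -2, -128), (33, 0, -128), (29, 0, -120), (29, 1, -121), (29, 3, -120), (33, 4, -128), (33, 6, -128)]
```

servo_tool(
  commands=[
    {"tx":0,"ty":0,"tz":0,"twist":0,"jaw":-0.3},
    {"tx":0,"ty":0,"tz":0,"twist":0,"jaw":-0.3},
    {"tx":0,"ty":0,"tz":0,"twist":0,"jaw":-0.3},
    {"tx":0,"ty":0,"tz":0,"twist":0,"jaw":-0.3},
    {"tx":0,"ty":-0.1,"tz":0,"twist":0,"jaw":-0.3},
  ],
)

```text
clock: 5.82
eef_pos: [0.583, -0.2894, 0.0995]
tool_rot: [0.0, 0.706, 0.709, -0.0]
contact_force: [0.1, -0.7, 0.2]
opening: 0.0319
grasp_force: 0.0
```

servo_tool(
  commands=[
    {"tx":0,"ty":0,"tz":2,"twist":0,"jaw":-0.3},
    {"tx":0,"ty":0,"tz":1.8,"twist":0,"jaw":-0.3},
    {"tx":0,"ty":0,"tz":0,"twist":0,"jaw":-1},
    {"tx":0,"ty":0,"tz":0,"twist":0,"jaw":-1},
    {"tx":0,"ty":0,"tz":0,"twist":0,"jaw":-1},
  ],
  newtons=25,
)

```text
clock: 6.45
eef_pos: [0.5835, -0.2897, 0.0622]
tool_rot: [0.001, 0.706, 0.709, 0.0]
contact_force: [-0.2, 0.2, -0.9]
opening: 0.0116
grasp_force: 25.0
```

servo_tool(
  commands=[
    {"tx":0,"ty":0,"tz":0,"twist":0,"jaw":-1},
    {"tx":0,"ty":0,"tz":0,"twist":0,"jaw":-1},
  ],
)

```text
clock: 6.7
eef_pos: [0.5834, -0.2897, 0.0622]
tool_rot: [0.001, 0.706, 0.709, 0.0]
contact_force: [-0.1, 0.2, 2.5]
opening: 0.0121
grasp_force: 25.0
```

servo_tool(
  commands=[
    {"tx":0,"ty":0,"tz":-2,"twist":0,"jaw":-1},
    {"tx":0,"ty":0,"tz":-2.2,"twist":0,"jaw":-1},
    {"tx":0,"ty":-3,"tz":0,"twist":0,"jaw":-1},
    {"tx":0,"ty":-3,"tz":0,"twist":0,"jaw":-1},
    {"tx":0,"ty":0,"tz":0,"twist":0,"jaw":-1},
  ],
)

```text
clock: 7.32
eef_pos: [0.5213, -0.2895, 0.1036]
tool_rot: [-0.001, 0.706, 0.708, -0.0]
contact_force: [0.3, -0.2, -1.8]
opening: 0.0121
grasp_force: 25.0
```

servo_tool(
  commands=[
    {"tx":0,"ty":0,"tz":2,"twist":0,"jaw":-1},
    {"tx":0,"ty":0,"tz":2,"twist":0,"jaw":-1},
    {"tx":0,"ty":0,"tz":0.5,"twist":0,"jaw":-1},
    {"tx":0,"ty":0,"tz":0.2,"twist":0,"jaw":-1},
    {"tx":0,"ty":0,"tz":0,"twist":0,"jaw":-1},
  ],
)

```text
clock: 7.95
eef_pos: [0.5236, -0.2899, 0.0571]
tool_rot: [0.001, 0.706, 0.709, 0.0]
contact_force: [-0.1, -0.4, -1.3]
opening: 0.0116
grasp_force: 25.0
```

servo_tool(
  commands=[
    {"tx":0,"ty":0,"tz":0.1,"twist":0,"jaw":-1},
    {"tx":0,"ty":0,"tz":0,"twist":0,"jaw":-0.3},
    {"tx":0,"ty":0,"tz":0,"twist":0,"jaw":0.5},
    {"tx":0,"ty":0,"tz":0,"twist":0,"jaw":0.5},
    {"tx":0,"ty":0,"tz":0,"twist":0,"jaw":0.5},
  ],
)

```text
clock: 8.57
eef_pos: [0.5231, -0.2898, 0.0556]
tool_rot: [0.0, 0.706, 0.708, -0.0]
contact_force: [0.2, 0.1, -0.0]
opening: 0.0473
grasp_force: 0.0
```

servo_tool(
  commands=[
    {"tx":0,"ty":0,"tz":0,"twist":0,"jaw":0.7},
    {"tx":0,"ty":0,"tz":0,"twist":0,"jaw":0.7},
    {"tx":0,"ty":0,"tz":0,"twist":0,"jaw":0.7},
    {"tx":0,"ty":0,"tz":0,"twist":0,"jaw":0.7},
    {"tx":0,"ty":0,"tz":0,"twist":0,"jaw":0.7},
  ],
)

```text
clock: 9.2
eef_pos: [0.523, -0.2897, 0.0555]
tool_rot: [0.0, 0.706, 0.709, -0.0]
contact_force: [0.4, -0.2, -0.1]
opening: 0.0781
grasp_force: 0.0
```

```bash
python3 - <<'E'
from h import *
s,C,p,d=snap("scene","s4"); q=cloud(C,d).reshape(-1,3)
q=q[(q[:,0]>.38)&(q[:,0]<.56)&(q[:,1]>-.42)&(q[:,1]<-.22)]
for lo in np.arange(.02,.16,.02):
    m=q[(q[:,2]>=lo)&(q[:,2]<lo+.02)]
    if len(m): print(round(lo,2),len(m),'x',np.percentile(m[:,0],[2,50,98]),'y',np.percentile(m[:,1],[2,50,98]))
print(s['opening'],s['contact_force'],s['clock'])
E
```

```text
0.02 104 x [0.5148 0.518  0.5284] y [-0.378  -0.2886 -0.2403]
0.04 92 x [0.5145 0.5175 0.5275] y [-0.3741 -0.2803 -0.2418]
0.06 101 x [0.5158 0.5182 0.5288] y [-0.3508 -0.2838 -0.2404]
0.08 64 x [0.4894 0.5177 0.5278] y [-0.2996 -0.2618 -0.2422]
0.1 101 x [0.4669 0.5164 0.5312] y [-0.2985 -0.2764 -0.2412]
0.12 109 x [0.4642 0.5171 0.5593] y [-0.3023 -0.2786 -0.2407]
0.14 25 x [0.4465 0.4683 0.4784] y [-0.2929 -0.2784 -0.2732]
0.16 165 x [0.4342 0.4616 0.5539] y [-0.3181 -0.2584 -0.2498]
0.07811468678809316 [ 0.4259 -0.2303 -0.1257] 9.2
```

servo_tool(
  commands=[
    {"tx":1,"ty":0,"tz":0,"twist":0,"jaw":0},
    {"tx":1,"ty":0,"tz":0,"twist":0,"jaw":0},
    {"tx":0,"ty":0,"tz":0,"twist":0,"jaw":0},
    {"tx":0,"ty":0,"tz":0,"twist":0,"jaw":0},
    {"tx":0,"ty":-0.8,"tz":0,"twist":0,"jaw":0},
  ],
)

```text
clock: 9.88
eef_pos: [0.5151, -0.2699, 0.0555]
tool_rot: [0.0, 0.706, 0.709, -0.0]
contact_force: [-0.7, -0.1, -0.2]
opening: 0.0462
grasp_force: 0.0
```

servo_tool(
  commands=[
    {"tx":0,"ty":-0.8,"tz":0,"twist":0,"jaw":0},
    {"tx":0,"ty":-0.8,"tz":0,"twist":0,"jaw":0},
    {"tx":0,"ty":-0.8,"tz":0,"twist":0,"jaw":0},
    {"tx":0,"ty":-0.8,"tz":0,"twist":0,"jaw":0},
    {"tx":0,"ty":-0.8,"tz":0,"twist":0,"jaw":0},
  ],
)

```text
clock: 10.5
eef_pos: [0.4743, -0.2699, 0.0555]
tool_rot: [0.0, 0.706, 0.708, -0.0]
contact_force: [-0.7, -0.3, -0.1]
opening: 0.0454
grasp_force: 0.1
```

```bash
cat > lean.py <<'E'
from h import *
s,C,p,d=snap("scene","s5_%d"%int(robot.read_state()['clock']*100)); q=cloud(C,d).reshape(-1,3)
q=q[(q[:,0]>.33)&(q[:,0]<.56)&(q[:,1]>-.42)&(q[:,1]<-.22)&(q[:,2]<.15)]
for lo in np.arange(.003,.15,.015):
    m=q[(q[:,2]>=lo)&(q[:,2]<lo+.015)]
    if len(m): print(round(lo,3),len(m),'x',np.percentile(m[:,0],[2,50,98]),'y',np.percentile(m[:,1],[2,50,98]))
print(s['eef_pos'],s['opening'],s['contact_force'],s['clock'])
E
python3 lean.py
```

```text
0.003 57 x [0.4022 0.5108 0.5225] y [-0.4179 -0.32   -0.2397]
0.018 34 x [0.4971 0.5046 0.5285] y [-0.3724 -0.2669 -0.2422]
0.033 50 x [0.4876 0.4998 0.5289] y [-0.3669 -0.2934 -0.2421]
0.048 50 x [0.4796 0.4915 0.5245] y [-0.3328 -0.2936 -0.2412]
0.063 41 x [0.4704 0.4821 0.5155] y [-0.3087 -0.2596 -0.2392]
0.078 28 x [0.4612 0.4672 0.4786] y [-0.2868 -0.2455 -0.2415]
0.093 57 x [0.4396 0.4679 0.5071] y [-0.2764 -0.2576 -0.2407]
0.108 82 x [0.4322 0.4551 0.5119] y [-0.2787 -0.2601 -0.2425]
0.123 66 x [0.4317 0.4715 0.5125] y [-0.2782 -0.2599 -0.2542]
0.138 54 x [0.4305 0.4963 0.5132] y [-0.2798 -0.2595 -0.2549]
[ 0.4743 -0.2699  0.0555] 0.045389419012285874 [-0.7356 -0.2652 -0.1296] 10.5
```

servo_tool(
  commands=[
    {"tx":0,"ty":-0.6,"tz":0.9,"twist":0,"jaw":0.7},
    {"tx":0,"ty":-0.6,"tz":0.9,"twist":0,"jaw":0.7},
    {"tx":0,"ty":-0.6,"tz":0.9,"twist":0,"jaw":0.7},
    {"tx":0,"ty":-0.3,"tz":0.9,"twist":0,"jaw":0.7},
    {"tx":0,"ty":-0.3,"tz":0.9,"twist":0,"jaw":0.7},
  ],
)

```text
clock: 11.18
eef_pos: [0.4507, -0.2699, 0.0097]
tool_rot: [-0.0, 0.706, 0.709, -0.0]
contact_force: [0.2, 0.7, 0.4]
opening: 0.078
grasp_force: 0.3
```

```bash
python3 lean.py
```

```text
0.003 59 x [0.4115 0.5151 0.5295] y [-0.4159 -0.2654 -0.2396]
0.018 76 x [0.4718 0.496  0.5107] y [-0.3803 -0.2704 -0.241 ]
0.033 136 x [0.4482 0.471  0.4963] y [-0.3692 -0.2979 -0.2413]
0.048 127 x [0.3997 0.4531 0.499 ] y [-0.3088 -0.2616 -0.2411]
0.063 103 x [0.3929 0.4196 0.5029] y [-0.2867 -0.2592 -0.2416]
0.078 65 x [0.3922 0.4881 0.5043] y [-0.2786 -0.2591 -0.2529]
0.093 53 x [0.3922 0.4908 0.5063] y [-0.2785 -0.2599 -0.2541]
0.108 52 x [0.3659 0.4912 0.5346] y [-0.2785 -0.2356 -0.2271]
0.123 222 x [0.367  0.4646 0.5302] y [-0.2987 -0.2371 -0.2281]
0.138 141 x [0.3673 0.4871 0.539 ] y [-0.2937 -0.2444 -0.228 ]
[ 0.4507 -0.2699  0.0097] 0.07797300205392496 [0.1538 0.6554 0.3662] 11.175
```

servo_tool(
  commands=[
    {"tx":0,"ty":-0.3,"tz":0.9,"twist":0,"jaw":0.7},
    {"tx":0,"ty":0,"tz":0.9,"twist":0,"jaw":0.7},
    {"tx":0,"ty":-0.7,"tz":0,"twist":0,"jaw":0.7},
    {"tx":0,"ty":-0.7,"tz":0,"twist":0,"jaw":0.7},
    {"tx":0,"ty":-0.7,"tz":0,"twist":0,"jaw":0.7},
  ],
)

```text
clock: 11.85
eef_pos: [0.4266, -0.2703, -0.0071]
tool_rot: [0.0, 0.706, 0.709, -0.0]
contact_force: [-0.5, -1.0, -0.2]
opening: 0.0781
grasp_force: 0.0
```

servo_tool(
  commands=[
    {"tx":0,"ty":-0.7,"tz":0,"twist":0,"jaw":0.7},
    {"tx":0,"ty":0,"tz":-4,"twist":0,"jaw":0.3},
    {"tx":0,"ty":0,"tz":-4,"twist":0,"jaw":0},
    {"tx":0,"ty":0,"tz":-4,"twist":0,"jaw":0},
  ],
)

```text
clock: 12.35
eef_pos: [0.4196, -0.2701, 0.1139]
tool_rot: [0.0, 0.706, 0.708, -0.0]
contact_force: [-0.0, -0.8, 0.4]
opening: 0.0528
grasp_force: 0.0
```

```bash
python3 lean.py; python3 - <<'E'
from h import *
s,C,p,d=snap("wrist","w6"); P=cloud(C,d); q=P.reshape(-1,3)
q=q[(q[:,0]>.33)&(q[:,0]<.56)&(q[:,1]>-.45)&(q[:,1]<-.15)]
m=q[(q[:,2]>.008)&(q[:,2]<.016)]; print('plate',len(m),rect(m[:,:2]))
m=q[(q[:,2]>.03)&(q[:,2]<.042)]; print('batten',len(m),rect(m[:,:2]))
E
```

```text
0.003 613 x [0.4045 0.4717 0.5321] y [-0.4062 -0.2823 -0.2401]
0.018 52 x [0.4692 0.4862 0.5085] y [-0.308  -0.2995 -0.2952]
0.033 29 x [0.4695 0.4877 0.5078] y [-0.3118 -0.3039 -0.2986]
[ 0.4196 -0.2701  0.1139] 0.05283946284560815 [-0.0319 -0.8093  0.4137] 12.35
plate 10128 (array([ 470.4633, -303.3214]), array([116.8736, 129.9222]), 86.65841674804688)
batten 797 (array([ 491.8416, -308.3749]), array([17.034 , 39.7187]), 86.26911926269531)
```

servo_tool(
  commands=[
    {"tx":-3.5,"ty":3.5,"tz":0,"twist":0,"jaw":0},
    {"tx":0,"ty":3.5,"tz":0,"twist":0,"jaw":0},
    {"tx":0,"ty":0,"tz":0,"twist":10,"jaw":0},
    {"tx":0,"ty":0,"tz":0,"twist":10,"jaw":0},
    {"tx":0,"ty":0,"tz":0,"twist":10,"jaw":0},
  ],
)

```text
clock: 13.08
eef_pos: [0.4896, -0.3045, 0.1115]
tool_rot: [-0.001, 0.866, 0.499, -0.0]
contact_force: [1.2, 0.3, -0.1]
opening: 0.0458
grasp_force: 0.0
```

servo_tool(
  commands=[
    {"tx":0,"ty":0,"tz":0,"twist":10,"jaw":0},
    {"tx":0,"ty":0,"tz":0,"twist":10,"jaw":0},
    {"tx":0,"ty":0,"tz":0,"twist":10,"jaw":0},
    {"tx":0,"ty":0,"tz":0,"twist":10,"jaw":0},
    {"tx":0,"ty":0,"tz":0,"twist":10,"jaw":0},
  ],
)

```text
clock: 13.7
eef_pos: [0.4895, -0.3046, 0.1116]
tool_rot: [-0.0, 0.996, 0.086, -0.0]
contact_force: [0.2, -0.6, -0.5]
opening: 0.0461
grasp_force: 0.0
```

servo_tool(
  commands=[
    {"tx":0,"ty":0,"tz":0,"twist":10,"jaw":0},
    {"tx":0,"ty":0,"tz":0,"twist":0,"jaw":0},
  ],
)

```text
clock: 13.95
eef_pos: [0.4896, -0.3046, 0.1118]
tool_rot: [-0.0, 1.0, 0.003, -0.0]
contact_force: [-0.2, 0.4, 1.0]
opening: 0.0455
grasp_force: 0.0
```

```bash
cat > look.py <<'E'
import sys
from h import *
def yaw(s):
    q=s['tool_rot']; return np.degrees(2*np.arctan2(q[2],q[1]))-90   # tool y yaw
def look(name,bx,zs):
    s,C,p,d=snap("wrist",name); q=cloud(C,d).reshape(-1,3)
    a=np.radians(yaw(s)+90); X=np.array([np.cos(a),np.sin(a)]); Y=np.array([np.sin(a),-np.cos(a)])
    print('tcp',s['eef_pos'],'yaw_y',yaw(s),'open',s['opening'],'F',s['contact_force'],'t',s['clock'])
    q=q[(q[:,0]>bx[0])&(q[:,0]<bx[1])&(q[:,1]>bx[2])&(q[:,1]<bx[3])]
    for lo,hi in zs:
        m=q[(q[:,2]>lo)&(q[:,2]<hi)]
        if len(m)<10: print(lo,'few',len(m)); continue
        c,wh,an=rect(m[:,:2]); dl=c-s['eef_pos'][:2]*1000
        print(lo,len(m),'c',c,'wh',wh,'ang',an,'tool dx,dy mm',dl@X,dl@Y)
    return s,C,p,d
E
python3 - <<'E'
from look import *
look("w7",(.33,.56,-.45,-.15),[(.008,.016),(.031,.041)])
E
```

```text
tcp [ 0.4896 -0.3046  0.1118] yaw_y -89.68635140650774 open 0.045470508889565386 F [-0.1905  0.3911  0.9737] t 13.95
0.008 13034 c [ 467.6609 -347.0724] wh [204.683 130.486] ang 86.61234283447266 tool dx,dy mm -22.160124560392738 42.31892923235239
0.031 925 c [ 492.0673 -309.2065] wh [15.979  40.1886] ang 86.54253387451172 tool dx,dy mm 2.4531963661330063 4.587287259607982
```

servo_tool(
  commands=[
    {"tx":0.25,"ty":0.46,"tz":3,"twist":0,"jaw":0},
    {"tx":0,"ty":0,"tz":4,"twist":3.8,"jaw":0},
    {"tx":0,"ty":0,"tz":4,"twist":0,"jaw":0},
    {"tx":0,"ty":0,"tz":2,"twist":0,"jaw":0},
    {"tx":0,"ty":0,"tz":0.3,"twist":0,"jaw":-0.4},
  ],
)

```text
clock: 14.62
eef_pos: [0.4915, -0.3086, -0.0222]
tool_rot: [-0.001, 1.0, -0.03, -0.001]
contact_force: [-0.1, 0.3, 0.7]
opening: 0.0399
grasp_force: 0.0
```

servo_tool(
  commands=[
    {"tx":0,"ty":0,"tz":0,"twist":0,"jaw":-1},
    {"tx":0,"ty":0,"tz":0,"twist":0,"jaw":-1},
    {"tx":0,"ty":0,"tz":0,"twist":0,"jaw":-1},
    {"tx":0,"ty":0,"tz":0,"twist":0,"jaw":-1},
    {"tx":0,"ty":0,"tz":0,"twist":0,"jaw":-1},
  ],
  newtons=35,
)

```text
clock: 15.25
eef_pos: [0.4932, -0.3098, -0.0194]
tool_rot: [0.001, 1.0, -0.031, 0.001]
contact_force: [-0.4, 0.9, 6.9]
opening: 0.0159
grasp_force: 35.0
```

servo_tool(
  commands=[
    {"tx":0,"ty":0,"tz":-2,"twist":0,"jaw":-1},
    {"tx":0,"ty":0,"tz":-3,"twist":0,"jaw":-1},
    {"tx":0,"ty":0,"tz":-3,"twist":0,"jaw":-1},
    {"tx":0.8,"ty":-5.9,"tz":0,"twist":0,"jaw":-1},
    {"tx":0.8,"ty":-5.9,"tz":0,"twist":0,"jaw":-1},
  ],
)

```text
clock: 15.88
eef_pos: [0.516, -0.1919, 0.0599]
tool_rot: [0.0, 0.999, -0.032, 0.0]
contact_force: [0.9, -0.2, -0.9]
opening: 0.0162
grasp_force: 35.0
```

servo_tool(
  commands=[
    {"tx":0.8,"ty":-5.9,"tz":0,"twist":0,"jaw":-1},
    {"tx":0.8,"ty":-5.9,"tz":0,"twist":0,"jaw":-1},
    {"tx":0.8,"ty":-5.9,"tz":0,"twist":0,"jaw":-1},
    {"tx":0.8,"ty":-5.5,"tz":0,"twist":0,"jaw":-1},
    {"tx":0,"ty":0,"tz":0,"twist":-10,"jaw":-1},
  ],
)

```text
clock: 16.5
eef_pos: [0.5624, 0.041, 0.0594]
tool_rot: [-0.0, 0.998, 0.06, 0.0]
contact_force: [0.2, -1.5, -1.4]
opening: 0.0157
grasp_force: 35.0
```

servo_tool(
  commands=[
    {"tx":0,"ty":0,"tz":0,"twist":-10,"jaw":-1},
    {"tx":0,"ty":0,"tz":0,"twist":-10,"jaw":-1},
    {"tx":0,"ty":0,"tz":0,"twist":-10,"jaw":-1},
    {"tx":0,"ty":0,"tz":0,"twist":-10,"jaw":-1},
    {"tx":0,"ty":0,"tz":0,"twist":-10,"jaw":-1},
  ],
)

```text
clock: 17.12
eef_pos: [0.5621, 0.0369, 0.0594]
tool_rot: [-0.0, 0.88, 0.475, -0.0]
contact_force: [0.4, 0.7, -1.4]
opening: 0.016
grasp_force: 35.0
```

servo_tool(
  commands=[
    {"tx":0,"ty":0,"tz":0,"twist":-10,"jaw":-1},
    {"tx":0,"ty":0,"tz":0,"twist":-10,"jaw":-1},
    {"tx":0,"ty":0,"tz":0,"twist":-10,"jaw":-1},
    {"tx":0,"ty":0,"tz":0,"twist":-2,"jaw":-1},
    {"tx":0,"ty":0,"tz":0,"twist":0,"jaw":-1},
  ],
)

```text
clock: 17.75
eef_pos: [0.5622, 0.0369, 0.0594]
tool_rot: [-0.0, 0.718, 0.696, -0.0]
contact_force: [-0.3, 0.5, -1.2]
opening: 0.0155
grasp_force: 35.0
```

```bash
python3 - <<'E'
from look import *
s,C,p,d=look("w8",(.4,.75,-.2,.25),[(.016,.032)])
P=cloud(C,d); 
for lo in np.arange(0,.14,.005):
    m=(P[...,2]>=lo)&(P[...,2]<lo+.005)&(P[...,0]>.4)&(P[...,0]<.75)&(P[...,1]<.25); print(round(lo,3),m.sum(),end='; ')
np.savez("pics/w8.npz",P=P,p=p)
print(s['joint_pos'])
E
```

```text
tcp [0.5622 0.0369 0.0594] yaw_y -1.7105808003613703 open 0.015521466030903439 F [-0.2975  0.5359 -1.2378] t 17.75
0.016 12731 c [619.7935  37.9729] wh [258.0355 253.7844] ang 1.467553973197937 tool dx,dy mm 2.7470147406125838 57.51524230539086
0.0 21249; 0.005 9947; 0.01 1164; 0.015 3101; 0.02 775; 0.025 9116; 0.03 116; 0.035 98; 0.04 56; 0.045 33; 0.05 0; 0.055 0; 0.06 0; 0.065 0; 0.07 0; 0.075 50; 0.08 451; 0.085 6330; 0.09 10468; 0.095 127; 0.1 259; 0.105 326; 0.11 1745; 0.115 339; 0.12 236; 0.125 205; 0.13 201; 0.135 117; 0.14 300; [-0.0703  0.5409  1.5869 -0.0001  1.014  -0.0404]
```

View pics/w8.png

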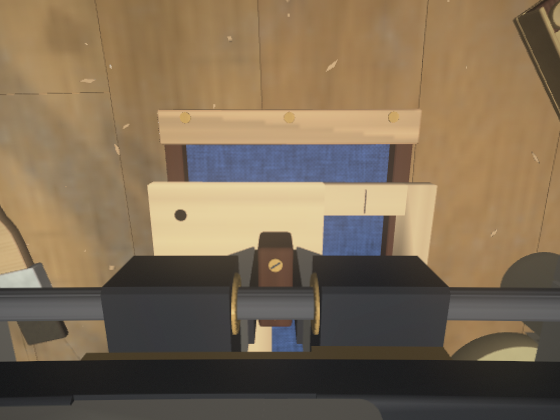

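```bash
python3 - <<'E'
from look import *
z=np.load("pics/w8.npz"); P,p=z['P'],z['p']
k=P[105:148,140:440].reshape(-1,3); k=k[(k[:,2]>.0235)&(k[:,2]<.031)]; print('keeper',rect(k[:,:2]),np.median(k[:,2]))
hsv=cv2.cvtColor(p,cv2.COLOR_BGR2HSV)
blue=(cv2.inRange(hsv,(100,80,30),(130,255,255))>0); blue[:146]=False; blue[180:]=False
C=None
s=robot.read_state(); C=cal("wrist")
for v in range(150,178,6):
    u=np.nonzero(blue[v])[0]; e=plane(C,[[u.min()-.5,v],[u.max()+.5,v]],.006); e18=plane(C,[[u.min()-.5,v],[u.max()+.5,v]],.018); print(v,u.min(),u.max(),e[:,:2].ravel()*1000,'z18',e18[:,:2].ravel()*1000)
m=(P[...,2]>.082)&(P[...,2]<.098); m[240:]=False; m[:150]=False
q=P[m]; print('plate z',np.percentile(q[:,2],[5,50,95]),rect(q[:,:2]),q[:,:2].min(0),q[:,:2].max(0))
# front edge fit
us=[];
for u in range(165,420,15):
    v=np.nonzero(m[:,u])[0]; us.append(P[v.min()+1,u])
us=np.array(us); print('front edge z',us[:,2].mean(),np.polyfit(us[:,0],us[:,1],1),us[:,1].mean())
print(us[[0,-1]])
b=P[225:330,250:300].reshape(-1,3); b=b[(b[:,2]>.105)&(b[:,2]<.125)]; print('batten',len(b),rect(b[:,:2]),np.median(b[:,2]))
E
```

```text
keeper (array([574.8418, 100.6607]), array([ 21.9512, 167.7415]), 88.45475006103516) 0.026534987412057162
150 187 388 [502.5473  86.018  645.7925  81.6872] z18 [505.5988  87.1018 641.9748  82.9787]
156 188 387 [502.8319  81.782  645.3413  77.4786] z18 [505.8697  83.0689 641.5452  78.9719]
162 189 387 [503.1203  77.5043 645.5959  73.2057] z18 [506.1443  78.9964 641.7876  74.9039]
168 189 386 [502.6947  73.2049 645.1367  68.9143] z18 [505.7391  74.9031 641.3505  70.8183]
174 189 386 [502.2661  68.8637 645.3902  64.558 ] z18 [505.3311  70.7701 641.5918  66.6709]
plate z [0.0879 0.0902 0.0913] (array([572.5145,  60.6212]), array([ 30.9223, 140.8924]), 87.89680480957031) [0.5021 0.0431] [0.6435 0.0779]
front edge z 0.08587780154186277 [-0.0319  0.0938] 0.07564540634477675
[[0.5107 0.0775 0.0862]
 [0.6297 0.0737 0.0851]]
batten 2155 (array([563.6744,  32.8415]), array([40.944 , 22.7499]), 88.7332992553711) 0.11405378454840015
```

servo_tool(
  commands=[
    {"tx":0,"ty":0.13,"tz":1,"twist":-0.4,"jaw":-1},
    {"tx":0,"ty":0,"tz":2,"twist":0,"jaw":-1},
    {"tx":0,"ty":0,"tz":2,"twist":0,"jaw":-1},
    {"tx":0,"ty":0,"tz":1.5,"twist":0,"jaw":-1},
    {"tx":0,"ty":0,"tz":0.4,"twist":0,"jaw":-1},
  ],
)

```text
clock: 18.42
eef_pos: [0.5629, 0.0369, -0.0108]
tool_rot: [-0.001, 0.714, 0.7, -0.001]
contact_force: [0.4, 0.7, -0.7]
opening: 0.0159
grasp_force: 35.0
```

servo_tool(
  commands=[
    {"tx":0,"ty":0,"tz":0.1,"twist":0,"jaw":-1},
    {"tx":0,"ty":0,"tz":0.1,"twist":0,"jaw":-1},
    {"tx":0,"ty":0,"tz":0,"twist":0,"jaw":-1},
  ],
)

```text
clock: 18.8
eef_pos: [0.564, 0.0369, -0.011]
tool_rot: [0.0, 0.714, 0.7, 0.0]
contact_force: [0.6, 0.6, -1.8]
opening: 0.0159
grasp_force: 35.0
```

```bash
cat > seat.py <<'E'
from look import *
O=np.array([572.2,2.7]); a=np.radians(-1.55); X=np.array([np.cos(a),np.sin(a)]); Y=np.array([-np.sin(a),np.cos(a)])
def tray(P): # world m -> tray mm
    Q=P*1000-np.r_[O,0]; return np.stack([Q[...,:2]@X,Q[...,:2]@Y,Q[...,2]],-1)
def shot(name):
    s,C,p,d=snap("wrist",name); print('tcp tray',tray(s['eef_pos']),'yaw',yaw(s)+1.55,'open',s['opening'],'F',s['contact_force'],'t',s['clock'])
    return s,C,p,tray(cloud(C,d))
E
python3 - <<'E'
from seat import *
s,C,p,L=shot("w9")
for u in range(90,480,20):
    col=L[60:250,u]; i=np.nonzero((col[:,2]>14)&(col[:,2]<23)&(col[:,1]<86)&(abs(col[:,0])<69))[0]
    if len(i): print(u,60+i.min(),col[i.min()+1].round(1),col[i.max()].round(1))
E
```

```text
tcp tray [ -9.1277  33.9253 -10.988 ] yaw 0.375150307314587 open 0.01592191610365517 F [ 0.6476  0.5521 -1.8146] t 18.8
150 184 [-68.3  72.2  19.3] [-68.9  60.   20.7]
170 183 [-58.7  72.7  19.1] [-60.7  39.6  20.6]
190 183 [-49.   72.8  19.2] [-50.8  39.3  19.8]
210 183 [-39.6  72.6  17.8] [-40.8  39.   19. ]
230 183 [-29.7  72.9  18.8] [-30.4  39.5  20.1]
250 183 [-20.   72.6  17.1] [-20.3  40.9  19.3]
270 183 [-10.2  72.9  18.2] [-10.1  49.8  21.5]
290 183 [-0.4 72.9 17.9] [-0.1 49.2 21.2]
310 183 [nan nan nan] [10.3 39.9 20.4]
330 183 [19.3 72.9 17.2] [19.5 58.5 20.4]
350 183 [29.1 73.  17.5] [29.4 58.5 20.3]
370 183 [39.1 72.9 16.6] [39.2 58.6 20.6]
390 183 [48.6 73.1 17.6] [49.  58.7 20.7]
410 183 [58.6 73.  16.9] [60.9 40.3 20.5]
430 184 [67.1 73.2 19.8] [69.  56.7 20.2]
```

servo_tool(
  commands=[
    {"tx":0,"ty":0,"tz":0.15,"twist":0,"jaw":-1},
    {"tx":0.6,"ty":0,"tz":0,"twist":0,"jaw":-1},
    {"tx":0.6,"ty":0,"tz":0,"twist":0,"jaw":-1},
    {"tx":0,"ty":0,"tz":0,"twist":0,"jaw":-1},
  ],
)

```text
clock: 19.35
eef_pos: [0.5639, 0.0496, -0.013]
tool_rot: [0.0, 0.714, 0.7, 0.0]
contact_force: [-0.5, 0.5, -1.4]
opening: 0.0159
grasp_force: 35.0
```

```bash
cat > edges.py <<'E'
from seat import *
def edges(name):
    s,C,p,L=shot(name)
    z=L[...,2]; m=(z>15)&(z<23)&(L[...,1]<86)
    g=cv2.cvtColor(p,cv2.COLOR_BGR2HSV)
    pale=(g[...,1]<150)&(g[...,2]>110)&m
    out=[]
    for v in range(150,235,8):
        q=L[v][pale[v]&(abs(L[v][:,0])<80)]
        if len(q)>30: out.append((round(float(np.median(q[:,1])),1),round(float(q[:,0].min()),1),round(float(q[:,0].max()),1),round(float(np.median(q[:,2])),1)))
    print('y, xmin, xmax, z',out)
if __name__=="__main__":
    import sys; edges(sys.argv[1])
E
python3 edges.py w10
```

```text
tcp tray [ -9.6086  46.6268 -12.999 ] yaw 0.4337643471943722 open 0.01592401165334103 F [-0.479   0.4881 -1.388 ] t 19.35
y, xmin, xmax, z [(83.0, -69.6, 70.0, 17.8), (79.0, -69.9, 69.7, 17.7), (75.0, -70.2, 69.1, 17.8), (70.9, -70.0, 69.5, 17.8), (66.5, -69.7, 69.5, 17.7), (62.3, -69.6, 71.2, 17.8)]
```

servo_tool(
  commands=[
    {"tx":0.5,"ty":0,"tz":0,"twist":0,"jaw":-1},
    {"tx":0.5,"ty":0,"tz":0,"twist":0,"jaw":-1},
    {"tx":0.15,"ty":0,"tz":0,"twist":0,"jaw":-1},
    {"tx":0.15,"ty":0,"tz":0,"twist":0,"jaw":-1},
    {"tx":0,"ty":0,"tz":0,"twist":0,"jaw":-1},
  ],
)

```text
clock: 20.02
eef_pos: [0.564, 0.0611, -0.013]
tool_rot: [0.0, 0.714, 0.7, -0.001]
contact_force: [-1.6, -5.6, 0.1]
opening: 0.0153
grasp_force: 35.0
```

```bash
python3 edges.py w11
```

```text
tcp tray [ -9.8105  58.1167 -12.9716] yaw 0.372791580829005 open 0.015325880878825884 F [-1.5973 -5.6019  0.0901] t 20.025
y, xmin, xmax, z [(82.4, -69.8, 75.6, 17.7), (78.1, -70.1, 70.9, 17.8), (73.9, -69.9, 69.4, 17.8)]
```

servo_tool(
  commands=[
    {"tx":0,"ty":0,"tz":0,"twist":0,"jaw":-0.2},
    {"tx":0,"ty":0,"tz":0,"twist":0,"jaw":-0.2},
    {"tx":0,"ty":0,"tz":0,"twist":0,"jaw":-0.2},
    {"tx":0,"ty":0,"tz":-2,"twist":0,"jaw":-0.2},
    {"tx":0,"ty":0,"tz":-4.5,"twist":0,"jaw":-0.2},
  ],
)

```text
clock: 20.7
eef_pos: [0.5625, 0.0621, 0.0509]
tool_rot: [-0.002, 0.714, 0.7, -0.002]
contact_force: [0.3, -0.7, 0.2]
opening: 0.0367
grasp_force: 0.0
```

servo_tool(
  commands=[
    {"tx":0,"ty":0,"tz":-5,"twist":0,"jaw":0},
    {"tx":5.8,"ty":1.2,"tz":0,"twist":0,"jaw":0},
    {"tx":5.8,"ty":1.2,"tz":0,"twist":0,"jaw":0},
    {"tx":5.8,"ty":1.2,"tz":0,"twist":0,"jaw":0},
    {"tx":5.8,"ty":1.3,"tz":0,"twist":0,"jaw":0},
  ],
)

```text
clock: 21.32
eef_pos: [0.618, 0.2949, 0.1022]
tool_rot: [0.0, 0.714, 0.7, 0.0]
contact_force: [1.2, -0.0, 0.1]
opening: 0.0458
grasp_force: 0.0
```

servo_tool(
  commands=[
    {"tx":5.8,"ty":1.3,"tz":0,"twist":0,"jaw":0},
    {"tx":0,"ty":0,"tz":0,"twist":-10,"jaw":0},
    {"tx":0,"ty":0,"tz":0,"twist":-10,"jaw":0},
    {"tx":0,"ty":0,"tz":0,"twist":-10,"jaw":0},
    {"tx":0,"ty":0,"tz":0,"twist":-10,"jaw":0},
  ],
)

```text
clock: 21.95
eef_pos: [0.6318, 0.3509, 0.1017]
tool_rot: [-0.0, 0.429, 0.903, -0.0]
contact_force: [-0.4, 0.9, -0.2]
opening: 0.046
grasp_force: 0.0
```

servo_tool(
  commands=[
    {"tx":0,"ty":0,"tz":0,"twist":-10,"jaw":0},
    {"tx":0,"ty":0,"tz":0,"twist":-10,"jaw":0},
    {"tx":0,"ty":0,"tz":0,"twist":-10,"jaw":0},
    {"tx":0,"ty":0,"tz":0,"twist":-8.6,"jaw":0},
    {"tx":0,"ty":0,"tz":0,"twist":0,"jaw":0},
  ],
)

```text
clock: 22.58
eef_pos: [0.6319, 0.3507, 0.1018]
tool_rot: [-0.0, 0.11, 0.994, -0.0]
contact_force: [0.3, -0.3, 0.3]
opening: 0.0456
grasp_force: 0.0
```

```bash
python3 - <<'E'
from look import *
s,C,p,d=look("w12",(.5,.72,.24,.43),[(.008,.016),(.031,.041)]); print(s['joint_pos'])
E
```

```text
tcp [0.6319 0.3507 0.1018] yaw_y 77.36379719829029 open 0.04555364916372115 F [ 0.2653 -0.35    0.2724] t 22.575
0.008 9457 c [620.4938 323.5555] wh [120.8005 100.3949] ang 77.24319458007812 tool dx,dy mm 5.186656930232221 -28.98822797512417
0.031 1535 c [620.1221 350.4511] wh [15.5156 59.9109] ang 77.67717742919922 tool dx,dy mm 11.433054894146983 -2.8252987360189525
[ 0.4007  0.7818  0.9947  0.0001  1.3654 -0.9495]
```

servo_tool(
  commands=[
    {"tx":1.15,"ty":-0.28,"tz":2,"twist":0,"jaw":0},
    {"tx":0,"ty":0,"tz":4,"twist":0,"jaw":0},
    {"tx":0,"ty":0,"tz":4,"twist":0,"jaw":0},
    {"tx":0,"ty":0,"tz":2,"twist":0,"jaw":0},
    {"tx":0,"ty":0,"tz":0.2,"twist":0,"jaw":-0.4},
  ],
)

```text
clock: 23.25
eef_pos: [0.6195, 0.3501, -0.0213]
tool_rot: [-0.001, 0.11, 0.994, -0.001]
contact_force: [0.3, 0.7, 1.4]
opening: 0.0403
grasp_force: 0.0
```

servo_tool(
  commands=[
    {"tx":0,"ty":0,"tz":0,"twist":0,"jaw":-1},
    {"tx":0,"ty":0,"tz":0,"twist":0,"jaw":-1},
    {"tx":0,"ty":0,"tz":0,"twist":0,"jaw":-1},
    {"tx":0,"ty":0,"tz":0,"twist":0,"jaw":-1},
    {"tx":0,"ty":0,"tz":0,"twist":0,"jaw":-1},
  ],
  newtons=35,
)

```text
clock: 23.88
eef_pos: [0.6211, 0.3508, -0.0183]
tool_rot: [0.001, 0.11, 0.994, 0.001]
contact_force: [-1.4, 0.2, 5.2]
opening: 0.0156
grasp_force: 35.0
```

servo_tool(
  commands=[
    {"tx":0,"ty":0,"tz":-1,"twist":0,"jaw":-1},
    {"tx":0,"ty":0,"tz":-3,"twist":0,"jaw":-1},
    {"tx":0,"ty":0,"tz":-4,"twist":0,"jaw":-1},
    {"tx":0,"ty":0,"tz":0,"twist":0,"jaw":-1},
  ],
)

```text
clock: 24.38
eef_pos: [0.6225, 0.3513, 0.0645]
tool_rot: [0.003, 0.109, 0.994, 0.002]
contact_force: [0.3, -0.3, -0.7]
opening: 0.0157
grasp_force: 35.0
```

servo_tool(
  commands=[
    {"tx":-0.37,"ty":-5.9,"tz":0,"twist":0,"jaw":-1},
    {"tx":-0.37,"ty":-5.9,"tz":0,"twist":0,"jaw":-1},
    {"tx":-0.37,"ty":-5.9,"tz":0,"twist":0,"jaw":-1},
    {"tx":-0.37,"ty":-5.9,"tz":0,"twist":0,"jaw":-1},
    {"tx":-0.37,"ty":-5.9,"tz":0,"twist":0,"jaw":-1},
  ],
)

```text
clock: 25.0
eef_pos: [0.5728, 0.0566, 0.0591]
tool_rot: [-0.001, 0.109, 0.994, -0.0]
contact_force: [0.6, -0.5, -2.2]
opening: 0.0156
grasp_force: 35.0
```

servo_tool(
  commands=[
    {"tx":-0.37,"ty":-5.9,"tz":0,"twist":0,"jaw":-1},
    {"tx":-0.37,"ty":-5.9,"tz":0,"twist":0,"jaw":-1},
    {"tx":0,"ty":0,"tz":0,"twist":10.5,"jaw":-1},
    {"tx":0,"ty":0,"tz":0,"twist":10.5,"jaw":-1},
    {"tx":0,"ty":0,"tz":0,"twist":10.5,"jaw":-1},
  ],
)

```text
clock: 25.62
eef_pos: [0.5547, -0.0586, 0.059]
tool_rot: [-0.001, 0.378, 0.926, -0.0]
contact_force: [-0.8, -0.4, -0.9]
opening: 0.0158
grasp_force: 35.0
```

servo_tool(
  commands=[
    {"tx":0,"ty":0,"tz":0,"twist":10.5,"jaw":-1},
    {"tx":0,"ty":0,"tz":0,"twist":10.5,"jaw":-1},
    {"tx":0,"ty":0,"tz":0,"twist":10.5,"jaw":-1},
    {"tx":0,"ty":0,"tz":0,"twist":10.5,"jaw":-1},
    {"tx":0,"ty":0,"tz":0,"twist":10.5,"jaw":-1},
  ],
)

```text
clock: 26.25
eef_pos: [0.5547, -0.0582, 0.0589]
tool_rot: [-0.001, 0.748, 0.663, -0.001]
contact_force: [0.5, -1.0, -0.9]
opening: 0.0159
grasp_force: 35.0
```

servo_tool(
  commands=[
    {"tx":0,"ty":0,"tz":0,"twist":10.5,"jaw":-1},
    {"tx":0,"ty":0,"tz":0,"twist":10.5,"jaw":-1},
    {"tx":0,"ty":0,"tz":0,"twist":10.5,"jaw":-1},
    {"tx":0,"ty":0,"tz":0,"twist":10.5,"jaw":-1},
    {"tx":0,"ty":0,"tz":0,"twist":10.5,"jaw":-1},
  ],
)

```text
clock: 26.88
eef_pos: [0.5547, -0.0582, 0.059]
tool_rot: [-0.0, 0.965, 0.264, -0.001]
contact_force: [0.3, 0.7, -1.0]
opening: 0.0155
grasp_force: 35.0
```

servo_tool(
  commands=[
    {"tx":0,"ty":0,"tz":0,"twist":10.5,"jaw":-1},
    {"tx":0,"ty":0,"tz":0,"twist":10.5,"jaw":-1},
    {"tx":0,"ty":0,"tz":0,"twist":0.9,"jaw":-1},
    {"tx":0,"ty":0,"tz":0,"twist":0,"jaw":-1},
  ],
)

```text
clock: 27.38
eef_pos: [0.5552, -0.0583, 0.0595]
tool_rot: [-0.0, 0.997, 0.08, -0.0]
contact_force: [0.4, 0.2, -0.4]
opening: 0.0158
grasp_force: 35.0
```

```bash
python3 - <<'E'
from seat import *
s,C,p,L=shot("w13"); np.savez("pics/w13.npz",L=L,p=p); print(s['joint_pos'])
z=L[...,2]
for lo in range(0,130,10): print(lo,int(((z>=lo)&(z<lo+10)&(abs(L[...,0])<90)&(abs(L[...,1])<120)).sum()),end='; ')
m=(z>85)&(z<108)&(abs(L[...,0])<120)
for v in range(60,300,12):
    u=np.nonzero(m[v])[0]
    if len(u)>5: print(v,u.min(),u.max(),L[v,u.min()].round(1),L[v,u.max()].round(1))
E
```

```text
tcp tray [-15.3512 -61.4578  59.5105] yaw -79.23783219814378 open 0.01575530694995352 F [ 0.4488  0.2    -0.4281] t 27.375
[-0.2419  0.5331  1.6011 -0.0001  1.0084  1.1682]
0 19016; 10 21763; 20 10045; 30 119; 40 835; 50 0; 60 0; 70 110; 80 14199; 90 3224; 100 532; 110 3515; 120 429; 180 97 345 [11.4 30.1 88.8] [ 34.2 -87.6  90.6]
192 99 344 [ 6.1 28.  90.7] [ 28.  -89.   88.6]
204 100 344 [ 0.1 27.3 90.5] [ 22.3 -90.2  89.6]
216 102 343 [-6.4 26.7 89.1] [ 16.1 -91.3  89.3]
228 104 342 [-12.1  24.8  90.3] [ 10.1 -92.1  90. ]
240 105 342 [-18.6  24.2  89.7] [  4.1 -93.5  90.7]
252 224 341 [-14.6 -35.7  88.3] [ -3.  -95.   89.1]
```

View pics/w13.png

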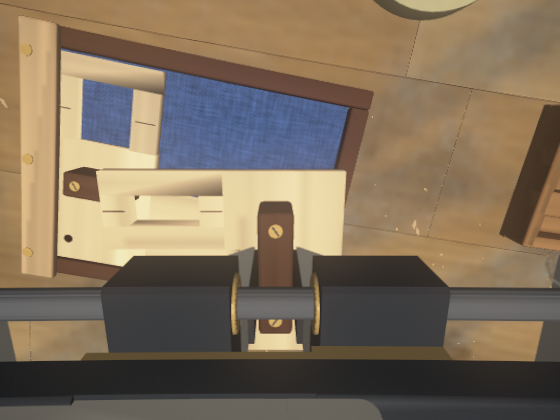

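servo_tool(
  commands=[
    {"tx":0,"ty":0,"tz":0,"twist":10.7,"jaw":-1},
    {"tx":0,"ty":0,"tz":0,"twist":0,"jaw":-1},
  ],
)

```text
clock: 27.68
eef_pos: [0.5555, -0.0584, 0.0599]
tool_rot: [0.0, 1.0, -0.013, -0.0]
contact_force: [-0.7, 0.4, -0.2]
opening: 0.0159
grasp_force: 35.0
```

```bash
python3 - <<'E'
from seat import *
s,C,p,L=shot("w14"); np.savez("pics/w14.npz",L=L,p=p)
z=L[...,2]; m=((z>84)&(z<96)&(abs(L[...,0])<120)).astype(np.uint8); m[250:]=0
m=cv2.morphologyEx(m,cv2.MORPH_OPEN,np.ones((3,3)))
print('z',np.percentile(z[m>0],[5,50,95]))
# front edge (template x=50)
a=np.array([L[np.nonzero(m[:,u])[0].min()+1,u] for u in range(110,340,10) if m[:,u].any()]); a=a[np.isfinite(a[:,0])]
f=np.polyfit(a[:,1],a[:,0],1); r=a[:,0]-np.polyval(f,a[:,1]); k=abs(r)<2; f=np.polyfit(a[k,1],a[k,0],1); print('front edge: slope deg',np.degrees(np.arctan(f[0])),'x at y=-61',np.polyval(f,-61),'x at y0',np.polyval(f,0),k.sum())
b=[];c=[]
for v in range(175,250,5):
    u=np.nonzero(m[v])[0]
    if len(u): b.append(L[v,u.max()-1]); c.append(L[v,u.min()+1])
b=np.array(b);c=np.array(c)
for n,e in (('ylow(-60)',b),('yhigh(60)',c)):
    e=e[np.isfinite(e[:,0])]; f=np.polyfit(e[:,0],e[:,1],1); print(n,'slope',np.degrees(np.arctan(f[0])),np.median(e[:,1]),e[:,0].min(),e[:,0].max())
# big L now: bar lower edge y and leg right edge; strip gap
q=(z>14)&(z<21)&(abs(L[...,0])<72)&(abs(L[...,1])<86)
w=L[q]; print('bigL visible x',np.percentile(w[:,0],[0.5,99.5]),'y',np.percentile(w[:,1],[.5,99.5]))
for v in range(60,170,10):
    u=np.nonzero(q[v])[0]
    if len(u): print(v,L[v,u.max()-1].round(1),end=' ')
E
```

```text
tcp tray [-15.0165 -61.5037  59.906 ] yaw -89.94017811837584 open 0.015878715788460868 F [-0.682   0.3961 -0.1851] t 27.675
z [88.4949 89.8291 90.888 ]
front edge: slope deg 0.09234317062300076 x at y=-61 32.94272154657026 x at y0 33.041034866210175 23
ylow(-60) slope 0.39124951687090953 -95.84589136675815 -5.212940808599043 31.420985069851273
yhigh(60) slope 0.21342486029866725 23.143050461730144 -5.040221842943396 30.850683219101565
bigL visible x [-64.6842  71.9513] y [-50.5667  85.8004]
100 [67.9 26.3 17.3] 110 [61.6 26.3 17.4] 120 [55.3 26.6 14.9] 130 [48.9 27.2 17. ] 140 [42.3 27.  15.9] 150 [35.6 27.  16. ] 160 [29.  26.5 17.4]
```

servo_tool(
  commands=[
    {"tx":-0.15,"ty":-0.09,"tz":1,"twist":0,"jaw":-1},
    {"tx":0,"ty":0,"tz":2,"twist":0,"jaw":-1},
    {"tx":0,"ty":0,"tz":2,"twist":0,"jaw":-1},
    {"tx":0,"ty":0,"tz":0.5,"twist":0,"jaw":-1},
    {"tx":0,"ty":0,"tz":0.3,"twist":0,"jaw":-1},
  ],
)

```text
clock: 28.35
eef_pos: [0.5542, -0.0574, 0.0018]
tool_rot: [0.0, 1.0, -0.014, -0.0]
contact_force: [-0.3, 0.1, 0.0]
opening: 0.0158
grasp_force: 35.0
```

servo_tool(
  commands=[
    {"tx":0,"ty":0,"tz":0.4,"twist":0,"jaw":-1},
    {"tx":0,"ty":0,"tz":0.4,"twist":0,"jaw":-1},
    {"tx":0,"ty":0,"tz":0.3,"twist":0,"jaw":-1},
    {"tx":0,"ty":0,"tz":0.2,"twist":0,"jaw":-1},
    {"tx":0,"ty":0,"tz":0,"twist":0,"jaw":-1},
  ],
)

```text
clock: 28.98
eef_pos: [0.5541, -0.0575, -0.0111]
tool_rot: [0.0, 1.0, -0.015, -0.0]
contact_force: [-0.1, 0.5, -1.0]
opening: 0.0158
grasp_force: 35.0
```

```bash
cat > seat2.py <<'E'
from seat import *
def seat2(name):
    s,C,p,L=shot(name); z=L[...,2]; m=((z>13)&(z<27)&(abs(L[...,0])<71)&(L[...,1]<90)&(L[...,1]>-97)).astype(np.uint8); m[250:]=0
    for u in range(120,340,30):
        v=np.nonzero(m[:,u]&(L[:,u,1]<20))[0]
        if len(v): print(u,L[v.min()+1,u].round(1),end=' ')
    print()
    for x0 in (-5,10,25):
        w=L[(abs(L[...,0]-x0)<2)&(L[...,1]<40)&(L[...,1]>-100)&(z<40)]; w=w[np.argsort(w[:,1])]
        print(x0,[(lo,np.round(np.median(w[(w[:,1]>=lo)&(w[:,1]<lo+4),2]),1)) for lo in range(-100,40,4) if ((w[:,1]>=lo)&(w[:,1]<lo+4)).any()])
if __name__=="__main__":
    import sys; seat2(sys.argv[1])
E
python3 seat2.py w15
```

```text
tcp tray [-16.5039 -60.6208 -11.1078] yaw -90.11648367493089 open 0.01583792923716683 F [-0.1285  0.4907 -1.0356] t 28.975
120 [31.7 14.  15.9] 150 [31.6 -1.4 18.5] 180 [ 31.7 -15.2  16. ] 210 [ 31.8 -30.5  19.6] 240 [ 31.8 -44.5  16.4] 270 [ 31.7 -59.2  16.1] 300 [ 31.6 -73.7  18.4] 330 [ 31.5 -88.2  18.4] 
-5 [(-100, np.float64(16.9)), (-96, np.float64(18.6)), (-92, np.float64(18.8)), (-88, np.float64(19.0)), (-84, np.float64(19.0)), (-80, np.float64(19.7)), (-76, np.float64(30.5)), (-72, np.float64(32.8)), (-56, np.float64(33.3)), (-52, np.float64(30.1)), (-48, np.float64(20.1)), (-44, np.float64(19.2)), (-40, np.float64(18.9)), (-36, np.float64(18.8)), (-32, np.float64(18.8)), (-28, np.float64(18.9)), (-24, np.float64(18.9)), (-20, np.float64(18.8)), (-16, np.float64(18.7)), (-12, np.float64(18.6)), (-8, np.float64(18.8)), (-4, np.float64(18.9)), (0, np.float64(18.8)), (4, np.float64(19.0)), (8, np.float64(19.1)), (12, np.float64(19.0)), (16, np.float64(19.0)), (20, np.float64(19.0)), (24, np.float64(17.7)), (28, np.float64(17.8)), (32, np.float64(28.6)), (36, np.float64(39.8))]

[... 946 characters left out ...]
float64(19.0)), (-72, np.float64(19.0)), (-68, np.float64(18.8)), (-64, np.float64(18.9)), (-60, np.float64(18.8)), (-56, np.float64(18.7)), (-52, np.float64(18.9)), (-48, np.float64(18.9)), (-44, np.float64(18.8)), (-40, np.float64(19.0)), (-36, np.float64(18.9)), (-32, np.float64(19.0)), (-28, np.float64(18.9)), (-24, np.float64(19.0)), (-20, np.float64(18.7)), (-16, np.float64(19.0)), (-12, np.float64(18.9)), (-8, np.float64(18.8)), (-4, np.float64(18.8)), (0, np.float64(19.0)), (4, np.float64(18.8)), (8, np.float64(19.0)), (12, np.float64(18.8)), (16, np.float64(19.0)), (20, np.float64(19.0)), (24, np.float64(17.3)), (28, np.float64(17.4)), (32, np.float64(17.8)), (36, np.float64(17.5))]
```

servo_tool(
  commands=[
    {"tx":0,"ty":0,"tz":0.1,"twist":0,"jaw":-1},
    {"tx":-0.1,"ty":0,"tz":0,"twist":0,"jaw":-1},
    {"tx":-0.1,"ty":0,"tz":0,"twist":0,"jaw":-1},
    {"tx":-0.1,"ty":0,"tz":0,"twist":0,"jaw":-1},
    {"tx":0,"ty":0,"tz":0,"twist":0,"jaw":-1},
  ],
)

```text
clock: 29.65
eef_pos: [0.5513, -0.0575, -0.0119]
tool_rot: [0.0, 1.0, -0.015, 0.0]
contact_force: [0.5, -0.4, -2.0]
opening: 0.0159
grasp_force: 35.0
```

```bash
python3 seat2.py w16 | head -2
```

```text
tcp tray [-19.2988 -60.7188 -11.8616] yaw -90.1269115096615 open 0.015891289889921906 F [ 0.4546 -0.412  -1.9699] t 29.65
120 [29.1 13.4 16.2] 150 [28.9 -1.8 18.4] 180 [ 29.  -15.4  15.6] 210 [ 29.  -30.5  18.8] 240 [ 28.9 -44.8  18.1] 270 [ 28.8 -59.3  17.9] 300 [ 28.6 -73.9  16.7] 330 [ 28.7 -88.3  17.9]
```

servo_tool(
  commands=[
    {"tx":0,"ty":0,"tz":0,"twist":0,"jaw":-0.2},
    {"tx":0,"ty":0,"tz":0,"twist":0,"jaw":-0.2},
    {"tx":0,"ty":0,"tz":0,"twist":0,"jaw":-0.2},
    {"tx":0,"ty":0,"tz":-2,"twist":0,"jaw":-0.2},
    {"tx":0,"ty":0,"tz":-4,"twist":0,"jaw":0.9},
  ],
)

```text
clock: 30.32
eef_pos: [0.5497, -0.0571, 0.0472]
tool_rot: [-0.0, 1.0, -0.015, -0.002]
contact_force: [0.7, 0.4, -0.3]
opening: 0.0429
grasp_force: 0.0
```

servo_tool(
  commands=[
    {"tx":0,"ty":0,"tz":-4,"twist":0,"jaw":0.9},
    {"tx":-2.2,"ty":-5.1,"tz":0,"twist":0,"jaw":0.9},
    {"tx":-2.2,"ty":-5.1,"tz":0,"twist":0,"jaw":0.9},
    {"tx":-2.2,"ty":-5.1,"tz":0,"twist":0,"jaw":0.9},
    {"tx":-2.2,"ty":-5.1,"tz":0,"twist":0,"jaw":0.9},
  ],
)

```text
clock: 30.95
eef_pos: [0.4684, 0.1506, 0.0882]
tool_rot: [-0.0, 1.0, -0.015, 0.0]
contact_force: [0.6, 0.5, -0.4]
opening: 0.0862
grasp_force: 0.0
```

servo_tool(
  commands=[
    {"tx":-2.2,"ty":-5.1,"tz":0,"twist":2,"jaw":0.9},
    {"tx":-2.2,"ty":-5.0,"tz":0,"twist":0,"jaw":0.9},
    {"tx":-2.2,"ty":-5.0,"tz":0,"twist":0,"jaw":0.9},
    {"tx":0,"ty":0,"tz":0,"twist":0,"jaw":0.9},
    {"tx":0,"ty":0,"tz":0,"twist":0,"jaw":0.9},
  ],
)

```text
clock: 31.58
eef_pos: [0.411, 0.303, 0.0879]
tool_rot: [0.0, 1.0, -0.032, -0.0]
contact_force: [0.2, 0.1, 0.1]
opening: 0.0871
grasp_force: 0.0
```

```bash
python3 - <<'E'
from look import *
s,C,p,d=look("w17",(.33,.5,.2,.4),[(.008,.016),(.031,.041)]); print(s['joint_pos'])
E
```

```text
tcp [0.411  0.303  0.0879] yaw_y -93.62144531478162 open 0.0871000996130793 F [0.2138 0.0955 0.0888] t 31.575
0.008 4743 c [408.6217 299.1138] wh [120.9973  40.6527] ang 86.67967224121094 tool dx,dy mm -2.1313496203826405 4.051784542921647
0.031 1927 c [408.9142 298.615 ] wh [69.5864 16.3397] ang 86.99568939208984 tool dx,dy mm -1.8078815638400012 4.531181114138252
[ 0.4855  0.4214  1.7048 -0.0005  1.0158  2.1197]
```

servo_tool(
  commands=[
    {"tx":-0.2,"ty":0.43,"tz":1,"twist":-0.4,"jaw":0.9},
    {"tx":0,"ty":0,"tz":4,"twist":0,"jaw":0.9},
    {"tx":0,"ty":0,"tz":4,"twist":0,"jaw":0.9},
    {"tx":0,"ty":0,"tz":1.6,"twist":0,"jaw":0.9},
    {"tx":0,"ty":0,"tz":0,"twist":0,"jaw":0},
  ],
)

```text
clock: 32.25
eef_pos: [0.408, 0.2974, -0.0196]
tool_rot: [0.001, 1.0, -0.029, -0.002]
contact_force: [-0.7, -0.1, -0.4]
opening: 0.0811
grasp_force: 0.0
```

servo_tool(
  commands=[
    {"tx":0,"ty":0,"tz":0,"twist":0,"jaw":0},
    {"tx":0,"ty":0,"tz":0,"twist":0,"jaw":0},
    {"tx":0,"ty":0,"tz":0,"twist":0,"jaw":0},
    {"tx":0,"ty":0,"tz":0,"twist":0,"jaw":0},
  ],
  newtons=35,
)

```text
clock: 32.75
eef_pos: [0.4092, 0.2993, -0.0174]
tool_rot: [-0.0, 1.0, -0.028, 0.001]
contact_force: [-0.1, -1.1, 4.1]
opening: 0.0695
grasp_force: 35.0
```

servo_tool(
  commands=[
    {"tx":0,"ty":0,"tz":-1,"twist":0,"jaw":0},
    {"tx":0,"ty":0,"tz":-3,"twist":0,"jaw":0},
    {"tx":0,"ty":0,"tz":-4,"twist":0,"jaw":0},
    {"tx":3.3,"ty":4.57,"tz":0,"twist":0,"jaw":0},
    {"tx":3.3,"ty":4.57,"tz":0,"twist":0,"jaw":0},
  ],
)

```text
clock: 33.38
eef_pos: [0.4704, 0.2038, 0.0634]
tool_rot: [-0.0, 1.0, -0.027, 0.001]
contact_force: [1.1, -0.8, -0.9]
opening: 0.0694
grasp_force: 35.0
```

servo_tool(
  commands=[
    {"tx":3.3,"ty":4.57,"tz":0,"twist":0,"jaw":0},
    {"tx":3.3,"ty":4.57,"tz":0,"twist":0,"jaw":0},
    {"tx":3.3,"ty":4.57,"tz":0,"twist":0,"jaw":0},
    {"tx":3.3,"ty":4.57,"tz":0,"twist":0,"jaw":0},
    {"tx":3.3,"ty":4.57,"tz":0,"twist":0,"jaw":0},
  ],
)

```text
clock: 34.0
eef_pos: [0.622, -0.035, 0.0627]
tool_rot: [-0.0, 1.0, -0.029, 0.0]
contact_force: [0.3, 1.2, -0.9]
opening: 0.0694
grasp_force: 35.0
```

servo_tool(
  commands=[
    {"tx":0,"ty":0,"tz":0,"twist":-1.65,"jaw":0},
    {"tx":0,"ty":0,"tz":0,"twist":0,"jaw":0},
    {"tx":0,"ty":0,"tz":0,"twist":0,"jaw":0},
  ],
)

```text
clock: 34.38
eef_pos: [0.6206, -0.0321, 0.0622]
tool_rot: [-0.0, 1.0, -0.014, -0.0]
contact_force: [0.3, -0.7, -0.9]
opening: 0.0691
grasp_force: 35.0
```

```bash
cat > strip.py <<'E'
from seat import *
import sys
def strip(name,lo,hi):
    s,C,p,L=shot(name); z=L[...,2]; m=((z>lo)&(z<hi)&(abs(L[...,0])<90)&(abs(L[...,1]+35)<75)).astype(np.uint8); m[248:]=0
    m=cv2.morphologyEx(m,cv2.MORPH_OPEN,np.ones((3,3)))
    a=np.array([L[np.nonzero(m[:,u])[0].min()+1,u] for u in range(0,560,12) if m[:,u].any()]); a=a[np.isfinite(a[:,0])]
    f=np.polyfit(a[:,1],a[:,0],1); k=abs(a[:,0]-np.polyval(f,a[:,1]))<2; f=np.polyfit(a[k,1],a[k,0],1)
    print('front x(+20) slope',np.degrees(np.arctan(f[0])),'at y-35',np.polyval(f,-35),k.sum(),len(a),'z',np.percentile(z[m>0],[5,50,95]))
    for v in range(150,248,7):
        u=np.nonzero(m[v])[0]
        if len(u)>20: print(v,L[v,u.min()+1].round(1),L[v,u.max()-1].round(1))
if __name__=="__main__": strip(sys.argv[1],float(sys.argv[2]),float(sys.argv[3]))
E
python3 strip.py w18 80 97
```

```text
tcp tray [ 49.2744 -33.4314  62.2053] yaw -90.00803741717135 open 0.06914977479008313 F [ 0.2551 -0.7204 -0.8645] t 34.375
front x(+20) slope -0.03898121511966107 at y-35 68.31904097118444 19 19 z [84.6695 90.8976 92.0037]
227 [68.6 24.5 90.9] [ 68.6 -93.2  90.6]
234 [65.1 24.6 91.6] [ 65.  -93.8  91.3]
241 [61.4 24.8 91.8] [ 61.1 -93.8  90.7]
```

servo_tool(
  commands=[
    {"tx":0.19,"ty":0.06,"tz":1,"twist":0,"jaw":0},
    {"tx":0,"ty":0,"tz":2,"twist":0,"jaw":0},
    {"tx":0,"ty":0,"tz":2,"twist":0,"jaw":0},
    {"tx":0,"ty":0,"tz":0.5,"twist":0,"jaw":0},
    {"tx":0,"ty":0,"tz":0.3,"twist":0,"jaw":0},
  ],
)

```text
clock: 35.05
eef_pos: [0.6232, -0.0338, 0.0039]
tool_rot: [0.0, 1.0, -0.014, 0.0]
contact_force: [-0.1, 0.3, -0.5]
opening: 0.0699
grasp_force: 35.0
```

servo_tool(
  commands=[
    {"tx":0,"ty":0,"tz":0.4,"twist":0,"jaw":0},
    {"tx":0,"ty":0,"tz":0.4,"twist":0,"jaw":0},
    {"tx":0,"ty":0,"tz":0.3,"twist":0,"jaw":0},
    {"tx":0,"ty":0,"tz":0.3,"twist":0,"jaw":0},
    {"tx":0,"ty":0,"tz":0,"twist":0,"jaw":0},
  ],
)

```text
clock: 35.67
eef_pos: [0.6229, -0.034, -0.0102]
tool_rot: [-0.0, 1.0, -0.014, -0.0]
contact_force: [0.5, -0.4, -0.6]
opening: 0.0694
grasp_force: 35.0
```

```bash
python3 strip.py w19 13 30
```

```text
tcp tray [ 51.7122 -35.3533 -10.219 ] yaw -90.07310372692658 open 0.06941271066333847 F [ 0.4637 -0.3936 -0.6068] t 35.675
front x(+20) slope -0.04114558790351455 at y-35 83.84059084229554 24 24 z [15.4822 17.7954 19.2699]
206 [81.9 39.2 17.5] [  81.9 -107.5   18.2]
213 [78.3 39.1 17.6] [  78.1 -107.7   17.4]
220 [74.5 38.7 17.2] [  74.5 -107.5   17.7]
227 [69.4 34.8 13. ] [  70.6 -107.6   17.3]
234 [67.1 39.4 17.7] [  67.3 -107.5   18.5]
241 [63.4 39.2 17.8] [  63.2 -107.8   17.6]
```

servo_tool(
  commands=[
    {"tx":0,"ty":0,"tz":0.05,"twist":0,"jaw":0},
    {"tx":0,"ty":0,"tz":0,"twist":0,"jaw":0.7},
    {"tx":0,"ty":0,"tz":0,"twist":0,"jaw":0.8},
    {"tx":0,"ty":0,"tz":0,"twist":0,"jaw":0.8},
    {"tx":0,"ty":0,"tz":0,"twist":0,"jaw":0.8},
  ],
)

```text
clock: 36.35
eef_pos: [0.6231, -0.0341, -0.0104]
tool_rot: [0.0, 1.0, -0.014, 0.0]
contact_force: [-0.7, 0.4, -0.4]
opening: 0.0826
grasp_force: 0.0
```

servo_tool(
  commands=[
    {"tx":0,"ty":0,"tz":-1,"twist":0,"jaw":0.8},
    {"tx":0,"ty":0,"tz":-3,"twist":0,"jaw":0.8},
    {"tx":0,"ty":0,"tz":-5,"twist":0,"jaw":0.8},
    {"tx":-3,"ty":0,"tz":-5,"twist":0,"jaw":0.8},
    {"tx":-5,"ty":0,"tz":-5,"twist":0,"jaw":0.8},
  ],
)

```text
clock: 36.98
eef_pos: [0.5489, -0.0321, 0.1761]
tool_rot: [0.0, 1.0, -0.014, 0.001]
contact_force: [-0.5, 0.3, 0.6]
opening: 0.0828
grasp_force: 0.0
```

servo_tool(
  commands=[
    {"tx":-5,"ty":0,"tz":-2,"twist":0,"jaw":0.8},
    {"tx":-5,"ty":0,"tz":0,"twist":0,"jaw":0.8},
    {"tx":0,"ty":0,"tz":0,"twist":0,"jaw":0.8},
  ],
)

```text
clock: 37.35
eef_pos: [0.446, -0.0286, 0.1948]
tool_rot: [0.0, 1.0, -0.014, 0.0]
contact_force: [0.7, -0.4, -0.3]
opening: 0.0825
grasp_force: 0.0
```

```bash
python3 - <<'E'
from seat import *
s,C,p,L=shot("w20"); z=L[...,2]; print(s['eef_pos'])
hsv=cv2.cvtColor(p,cv2.COLOR_BGR2HSV)
for n,(x0,x1,y0,y1) in dict(bigbar=(-65,10,76,84),bigbar2=(60,68,32,80),bigleg=(-65,-15,-28,20),foot=(-65,25,-92,-86),arm=(0,28,-30,-20),armtip=(0,28,14,22),strip1=(33,68,-93,-75),strip2=(33,68,5,22),batB=(-14,-4,38,70),batS=(-35,8,-66,-56),batP=(46,54,-65,-5)).items():
    m=(L[...,0]>x0)&(L[...,0]<x1)&(L[...,1]>y0)&(L[...,1]<y1)
    if m.sum()<15: print(n,'few'); continue
    w=L[m]; 
    if not n.startswith('bat'):
        A=np.c_[w[:,:2],np.ones(len(w))]; c=np.linalg.lstsq(A,w[:,2],rcond=None)[0]; print(n,m.sum(),np.percentile(w[:,2],[5,50,95]).round(1),'slopes',c[:2].round(4))
    else: print(n,m.sum(),np.percentile(w[:,2],[5,50,95]).round(1))
for n,(x0,x1,y0,y1) in dict(batB=(-30,14,25,82),batS=(-55,28,-76,-46),batP=(36,64,-80,10)).items():
    w=L[(L[...,0]>x0)&(L[...,0]<x1)&(L[...,1]>y0)&(L[...,1]<y1)&(z>37)&(z<46)]; print(n,len(w), cv2.minAreaRect(w[:,:2].astype(np.float32)) if len(w)>9 else '')
E
```

```text
tcp tray [-125.2791  -34.7354  194.801 ] yaw -90.08630054762072 open 0.08252786572469258 F [ 0.6651 -0.4335 -0.3403] t 37.35
[ 0.446  -0.0286  0.1948]
bigbar 561 [16.3 17.7 18.9] slopes [-0.0036  0.0135]
bigbar2 few
bigleg 2428 [16.3 17.6 18.9] slopes [0.0023 0.0015]
foot 577 [16.4 17.6 19. ] slopes [-0.0008 -0.0074]
arm 330 [ 5.4 17.4 18.8] slopes [ 0.1389 -0.7599]
armtip 259 [16.4 17.6 18.9] slopes [0.0014 0.0546]
strip1 435 [16.2 17.5 18.8] slopes [-0.0269 -0.0026]
strip2 417 [16.3 17.6 18.9] slopes [-0.0133 -0.0006]
batB 380 [40.5 41.7 43.1]
batS 521 [40.4 41.7 43. ]
batP few
batB 799 ((-9.117165565490723, 53.25115966796875), (16.35826301574707, 39.63919448852539), 0.21491509675979614)
batS 1161 ((-15.549083709716797, -61.814510345458984), (15.919074058532715, 59.52432632446289), 89.5483169555664)
batP 424 ((44.342315673828125, -35.808040618896484), (69.44690704345703, 3.6858866214752197), 89.96492767333984)
```

```bash
python3 -c "
from station import robot
print(robot.finish_job())"
```

```text
the job is handed in; nothing more can be done
None
```

The job is handed in at about 37 s: all three templates are in the tray, big L first with its long edge under the keeper. The last camera look showed all three flat on the floor, battens up and in place; the strip's x position was only partly in view. The glue bottle, plane and tape were not touched.

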